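# Make the glue-up jig ready

### The job

Get this joiner's bench ready for gluing. One of the jig's three pockets still holds an offcut from the last job: feel down into the pockets to find it, and put it in the scrap box before any new block goes in. Then seat every finger-jointed block fully home in a pocket of its own, and stand the toppled glue bottle upright in the middle of the cork mat, leaving the other tools where they lie.

Things in the scene. Friction and masses are not known exactly. Their poses are not given: they have to be found in the camera images.
- jig: plywood glue-up jig, fixed, 140 (x) by 310 (y) by 48 mm high; origin under its centre, z up. Three pockets open upward in a row along its y, 100 mm apart, each 102 (jig x) by 56 (jig y) mm and 38 mm deep, flat floor, bevelled mouth. Exactly one of them, not known beforehand, holds a leftover offcut, which is not in the state: find it by touch or sight
- pocket0 (a point): centre of the mouth of the jig's +y pocket, level with the jig's top; axes as the jig's. The offcut, if here, is a loose block 28 (jig x) by 40 (jig y) by 28 mm high, 40 g, on the pocket's floor, its top 10 mm below the mouth, its middle within 6 mm of the pocket's: a probe lowered at the centre meets it 10 mm down, the bare floor 38 mm down. Fingers have room at its ends along the jig's x
- pocket1 (a point): centre of the mouth of the jig's middle pocket, level with the jig's top; axes as the jig's. The offcut, if here, is a loose block 28 (jig x) by 40 (jig y) by 28 mm high, 40 g, on the pocket's floor, its top 10 mm below the mouth, its middle within 6 mm of the pocket's: a probe lowered at the centre meets it 10 mm down, the bare floor 38 mm down. Fingers have room at its ends along the jig's x
- pocket2 (a point): centre of the mouth of the jig's -y pocket, level with the jig's top; axes as the jig's. The offcut, if here, is a loose block 28 (jig x) by 40 (jig y) by 28 mm high, 40 g, on the pocket's floor, its top 10 mm below the mouth, its middle within 6 mm of the pocket's: a probe lowered at the centre meets it 10 mm down, the bare floor 38 mm down. Fingers have room at its ends along the jig's x
- block0_mid (a point): finger-jointed hardwood block (two or three present, all alike), standing, 96 (its x) by 50 (its y) by 74 mm high (z up), 220 g; point at its centre, 37 mm above its underside. It fits a pocket with 3 mm to spare on each side, its x along the jig's x either way round; fully home, its centre is 1 mm below the pocket's mouth and 36 mm of it stand out
- block1_mid (a point): finger-jointed hardwood block (two or three present, all alike), standing, 96 (its x) by 50 (its y) by 74 mm high (z up), 220 g; point at its centre, 37 mm above its underside. It fits a pocket with 3 mm to spare on each side, its x along the jig's x either way round; fully home, its centre is 1 mm below the pocket's mouth and 36 mm of it stand out
- block2_mid (a point): finger-jointed hardwood block (two or three present, all alike), standing, 96 (its x) by 50 (its y) by 74 mm high (z up), 220 g; point at its centre, 37 mm above its underside. It fits a pocket with 3 mm to spare on each side, its x along the jig's x either way round; fully home, its centre is 1 mm below the pocket's mouth and 36 mm of it stand out
- glue_mid (a point): white plastic glue bottle, lying on a flat side at the start with its neck roughly towards the robot; about 300 g, closed; its z runs from foot to neck. Square body 56 by 56 mm and 100 mm tall, then a narrow neck and cap (20 to 26 mm wide) up to 135 mm; point on its axis 67.5 mm above the foot
- mat_top (a point): centre of the upper face of a fixed square cork mat, 110 by 110 mm, 6 mm thick; z up
- scrap: grey open scrap box, fixed, 150 (x) by 130 (y) by 65 mm high, walls and floor 5 mm; origin under its centre, z up; empty at the start
- sander0: bystander: loose black sanding block, 110 by 65 by 45 mm; origin under its centre
- chisel: bystander: loose red-handled screwdriver, 200 mm long, lying along its x
There are look-alikes about, which are no part of the job. Leave any blue look-alike of the part that bears block0_mid alone. What is shaped like the part that bears glue_mid but green is not meant.

How it is judged:
By the outcome, as a careful person would: the job done as asked, in the order asked, and still so for the second after the job is handed in, with the robot touching nothing.
Of offcut0, offcut1, offcut2 only 1 to 1 are there at a start; the rules pass over those that are not, and their reading is None.
Of block0, block1, block2 only 2 to 3 are there at a start; the rules pass over those that are not, and their reading is None.
At some moment in a run one of block0, block1, block2 may be knocked a few centimetres aside while the robot is not near it.
It also fails if it takes over 210 s, if anything falls off the work surface, if the arm or the gripper's body presses on something with over 40 N, if the wrist force passes 120 N, or if a joint passes its speed limit or range.

### The arm

A 7-joint arm with a two-finger parallel gripper is mounted at the origin on the work surface. World frame = base frame: x ahead of the robot, y to its left, z up, the work surface at z = 0. Lengths are in m, angles in rad, forces in N, time in s.
With the tool pointing down it reaches from about 0.35 to 0.9 m from the base axis. Payload 8.1 kg.
Tool frame: the origin (TCP) lies at the very end of the fingers, on their centre line; the grasp point (between the pads) lies 19 mm behind it; z points along the fingers, y is the direction in which the jaws open and shut (so a half turn about z gives the same grasp; the last joint's range is limited). The gripper opens to 92 mm and grips with 3 to 60 N. Pads are 19 mm wide; open, the fingers measure 130 mm over their backs; the gripper's body (75 mm by 190 mm) begins 47 mm behind the grasp point.
Start: joints at [-1.444, 0.434, 0.025, 1.573, -0.012, 1.134, -0.075], TCP at [0.142, 0.609, 0.227] pointing down, gripper open.
Joint ranges: [-2.62, 2.62], [-0.44, 2.09], [-1.27, 1.32], [0.08, 2.57], [-1.32, 4.46], [0.12, 2], [-2.74, 2.74]. Speed limits (rad/s): [2.22, 2.22, 3.01, 3.01, 3.14, 3.14, 3.14].

### API

Orientations are given as a rotation vector (axis times angle).
In Python, from cell import observe, get_image, sign_off gives the robot as it stands.
- The arm moves only by the tool arm_command, never from a script. Its argument "deltas" is a list of rows, each an object with "xyz": the shift along the tool's x, y, z in cm, a list of three; "turn": the turn about the tool's z in degrees; "jaw": the closure in counts, from 0 (fully open) to 255 (shut). A call has 1 to 5 rows; each row is the pose to reach, as a shift and turn from the pose measured when the call began, along the tool's axes at that moment; what a row does not reach only later rows make up. A row lasts 1/12 s, in which the tool goes at most 41.7 mm and 7.16 degrees, less where a joint would pass 70% of its speed; a pose out of reach is approached as far as the arm can. A call with a gripper value outside its range is refused whole. The fingers move at their own pace and stop on an object; "force" is the grip in N (left out, the last holds). Time passes only in rows, so rows that repeat a pose let the fingers close. It gives the time, the measured TCP pose, the force and the opening at its end, in the units of the state.
- observe(): the state, without advancing time (a new reading comes with each control period).
- get_image(name): name is "scene" or "side" or "wrist"; returns a dict with "frame" (400x640x3 uint8, red, green, blue), "depth" (400x640 float32, m along the optical axis (not along the pixel's ray), 0 where there is no reading), "camera_matrix" (3x3 intrinsics, pixels), "cam_to_world" (4x4, takes a point from camera to world coordinates). Camera axes: x right, y up, looking along -z (the intrinsics and any distortion apply to the point x, -y, -z); pixel columns grow to the right and rows downward; lengths in m; the calibration is good to about 2 mm. A picture is of the moment at which its call begins.
- sign_off(): hands the job in, once; it reports no verdict.
The state is a dict: "clock": time; "joints": joint angles; "dq": joint speeds; "joint_efforts": joint torques, N m; "position": TCP position; "ee_rot": TCP orientation; "force": force on the tool from outside, world axes, zero at the start; "ft_torque": the same for the moment, N m; "width": opening from 0.0 (shut) to 1.0 (fully open).
Only numpy, scipy, OpenCV 4.12 (cv2) and the standard library are available. Lean on these libraries where they do the work, as an engineer would, in place of code of your own. Each camera call takes 0.05 s, during which the arm holds its last target.

## Working session

There is one attempt and no reset: what is moved stays moved. The work goes in short steps, Python scripts to look and compute and a tool call to move; the robot and the scene stay as the last step left them, time stands still between calls to the robot, and variables do not carry over. Pictures are saved under pics/ and viewed, and the job is handed in when it is done.

Besides the shell and the picture viewer there is one more tool, called as name([rows], argument=value, ...), one row to a line, values as JSON. arm_command: Moves the arm, as the interface text tells. Its arguments: {"type":"object","properties":{"deltas":{"type":"array","items":{"type":"object","properties":{"xyz":{"type":"array","items":{"type":"number"}},"turn":{"type":"number"},"jaw":{"type":"number"}}}},"force":{"type":"number"}},"required":["deltas"]}

```bash
mkdir -p pics; ls; cat > h.py <<'E'
import numpy as np,cv2
from cell import observe,get_image,sign_off
def snap(name,fn):
    d=get_image(name); cv2.imwrite('pics/'+fn+'.png',cv2.cvtColor(d['frame'],cv2.COLOR_RGB2BGR)); np.savez('pics/'+fn+'.npz',**{k:np.array(v) for k,v in d.items()}); return d
def load(fn): return dict(np.load('pics/'+fn+'.npz'))
def cloud(d):
    z=d['depth'];K=d['camera_matrix'];v,u=np.mgrid[0:z.shape[0],0:z.shape[1]]
    x=(u-K[0,2])/K[0,0]*z;y=(v-K[1,2])/K[1,1]*z
    P=np.stack([x,-y,-z],-1);T=d['cam_to_world']
    W=P@T[:3,:3].T+T[:3,3];W[z==0]=np.nan
    return W
E
python3 - <<'E'
from h import *
s=observe()
for k in s: print(k,np.round(s[k],3))
for n in ['scene','side','wrist']:
    d=snap(n,n+'0');print(n,d['camera_matrix'].round(1).tolist(),d['cam_to_world'].round(3).tolist())
E
```

```text
pics
clock 0.0
joints [-1.444  0.435  0.025  1.574 -0.012  1.134 -0.075]
dq [-0.001  0.002 -0.001 -0.     0.001  0.002 -0.001]
joint_efforts [-1.0000e-03 -6.6788e+01  9.8400e-01 -3.1445e+01 -6.1000e-02  4.3000e-02
  0.0000e+00]
position [0.142 0.608 0.226]
ee_rot [-3.600e-01 -3.121e+00  2.000e-03]
force [-0.282  0.437  0.56 ]
ft_torque [ 0.001 -0.048 -0.052]
width 0.998
scene [[451.2, 0.0, 325.3], [0.0, 451.2, 191.0], [0.0, 0.0, 1.0]] [[0.124, -0.671, 0.731, 1.66], [0.992, 0.08, -0.096, -0.048], [0.006, 0.737, 0.676, 1.13], [0.0, 0.0, 0.0, 1.0]]
side [[410.5, 0.0, 326.0], [0.0, 410.5, 201.6], [0.0, 0.0, 1.0]] [[0.694, 0.425, -0.582, -0.374], [-0.72, 0.394, -0.571, -0.751], [-0.014, 0.815, 0.58, 0.946], [0.0, 0.0, 0.0, 1.0]]
wrist [[278.5, 0.0, 316.7], [0.0, 278.5, 195.4], [0.0, 0.0, 1.0]] [[0.228, -0.929, -0.292, 0.061], [0.974, 0.217, 0.069, 0.626], [-0.001, -0.3, 0.954, 0.385], [0.0, 0.0, 0.0, 1.0]]
```

View pics/scene0.png

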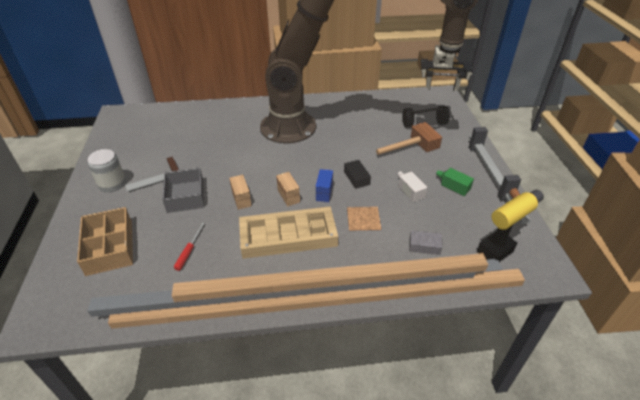

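View pics/side0.png

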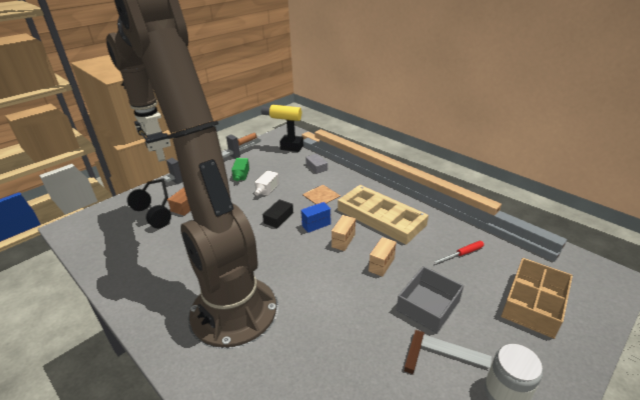

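View pics/wrist0.png

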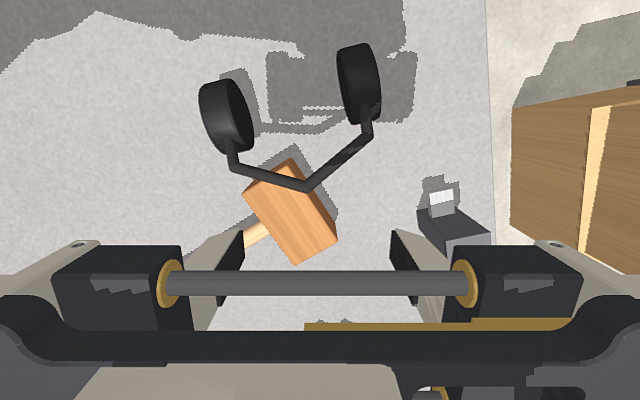

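The scene picture shows two natural blocks at about (240,190) and (288,187), with the blue look-alike at (324,184). The jig is at (288,231), the mat at (364,218), the white bottle at (412,185) and the scrap box at (184,190). Next I'll measure them.

```bash
cat > big.py <<'E'
from h import *
for n,(x0,x1,y0,y1) in {'scene0':(150,460,140,260),'side0':(220,500,130,340)}.items():
    im=cv2.imread('pics/'+n+'.png')[y0:y1,x0:x1]
    cv2.imwrite('pics/'+n+'_z.png',cv2.resize(im,None,fx=2.5,fy=2.5,interpolation=cv2.INTER_CUBIC))
# topdown height map merged, 2mm cells
def top(fns,x0=0.3,x1=1.0,y0=-0.6,y1=0.5,r=0.002):
    H=np.full((int((x1-x0)/r),int((y1-y0)/r)),np.nan);C=np.zeros(H.shape+(3,),np.uint8)
    for f in fns:
        d=load(f);W=cloud(d).reshape(-1,3);c=d['frame'].reshape(-1,3)
        ok=np.isfinite(W[:,0])&(W[:,2]<.2);W=W[ok];c=c[ok]
        i=((W[:,0]-x0)/r).astype(int);j=((W[:,1]-y0)/r).astype(int)
        k=(i>=0)&(i<H.shape[0])&(j>=0)&(j<H.shape[1])
        for a,b,z,col in zip(i[k],j[k],W[k,2],c[k]):
            if not H[a,b]>z: H[a,b]=z;C[a,b]=col
    return H,C
if __name__=='__main__':
    H,C=top(['scene0','side0'])
    im=C[::-1,::-1,::-1]
    im=np.ascontiguousarray(im)
    cv2.imwrite('pics/top0.png',im)
    hh=np.nan_to_num(np.clip(H,0,.1)/.1*255).astype(np.uint8)[::-1,::-1]
    cv2.imwrite('pics/toph0.png',cv2.applyColorMap(hh,cv2.COLORMAP_JET)); print(im.shape)
E
python3 big.py
```

```text
(349, 550, 3)
```

View pics/scene0_z.png

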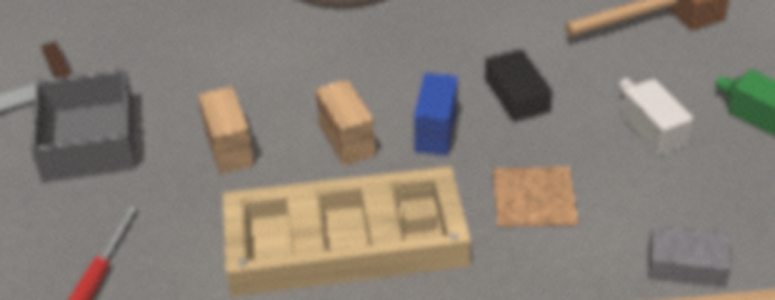

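View pics/toph0.png

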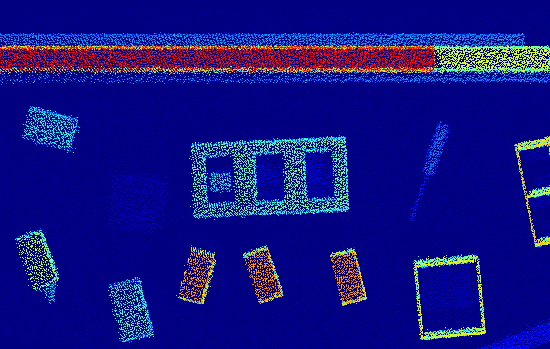

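View pics/side0_z.png

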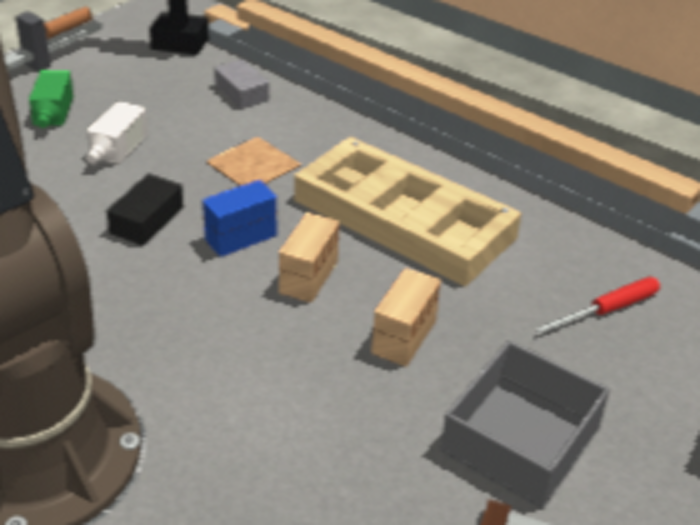

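The offcut shows in the left pocket of the height map at about (221,182). That is the +y pocket, pocket0. There are only two natural blocks. I'll fit poses to everything.

```bash
cat > fit.py <<'E'
from h import *
def pts(fns,box,zr):
    out=[]
    for f in fns:
        W=cloud(load(f)).reshape(-1,3);ok=np.isfinite(W[:,0]);W=W[ok]
        k=(W[:,0]>box[0])&(W[:,0]<box[1])&(W[:,1]>box[2])&(W[:,1]<box[3])&(W[:,2]>zr[0])&(W[:,2]<zr[1]);out.append(W[k])
    return np.vstack(out)
def rect(P):
    r=cv2.minAreaRect((P[:,:2]*1000).astype(np.float32));(cx,cy),(w,h),a=r
    if w<h: w,h,a=h,w,a+90
    return round(cx,1),round(cy,1),round(w,1),round(h,1),round((a+90)%180-90,1),round(float(np.median(P[:,2])*1000),1),len(P)
def px(i0,i1,j0,j1): # top image row/col box-> world
    X=lambda r:1.0-.002*r
    Y=lambda c:0.5-.002*c
    return X(i1),X(i0),Y(j1),Y(j0)
if __name__=='__main__':
  for fns in (['scene0'],['side0'],['scene0','side0']):
    print(fns)
    for n,b,z in [('jig',(130,225,180,355),(.043,.055)),('offcut',(165,200,200,240),(.03,.042)),
      ('blkA',(240,312,322,372),(.068,.08)),('blkB',(240,312,238,288),(.068,.08)),('blue',(240,312,172,222),(.068,.08)),
      ('bottle',(225,290,10,65),(.05,.062)),('bottleall',(225,310,8,68),(.012,.062)),('neck',(283,310,30,68),(.012,.062)),('mat',(165,240,100,172),(.0035,.009)),('scrap',(250,345,405,492),(.058,.072)),('sander',(270,349,100,160),(.04,.05))]:
        P=pts(fns,px(*b),z)
        if len(P)>5: print(n,rect(P))
E
python3 fit.py
```

```text
['scene0']
jig (646.7, -39.5, 310.7, 147.3, -87.2, 46.3, 1664)
offcut (626.4, 66.2, 62.8, 59.7, 78.3, 35.5, 101)
blkA (447.2, -196.5, 101.1, 50.3, 13.6, 71.9, 256)
blkB (450.7, -26.7, 101.7, 51.7, 19.3, 71.4, 255)
blue (447.8, 106.4, 102.9, 49.9, -15.8, 71.7, 241)
bottle (483.8, 427.0, 103.1, 59.9, 20.3, 53.8, 264)
bottleall (466.9, 419.5, 140.9, 62.5, 19.7, 49.7, 540)
neck (421.1, 408.7, 47.6, 20.6, 55.2, 35.8, 28)
mat (593.0, 234.5, 140.8, 132.5, -1.9, 5.2, 409)
scrap (407.4, -398.7, 160.7, 130.3, 5.5, 61.8, 210)
sander (382.0, 239.0, 112.4, 66.3, 14.0, 43.2, 273)
['side0']
jig (640.4, -38.0, 315.4, 148.2, -88.5, 48.0, 1271)
offcut (637.6, 65.4, 65.9, 52.2, 3.8, 38.2, 86)
blkA (441.8, -196.6, 101.6, 51.5, 13.6, 73.8, 357)
blkB (444.9, -26.4, 99.3, 51.7, 19.5, 74.2, 290)
blue (442.0, 106.1, 99.8, 58.9, -9.6, 74.2, 264)
bottle (476.6, 425.8, 106.8, 58.3, 21.6, 56.7, 201)
bottleall (462.5, 421.0, 149.5, 62.9, 16.0, 49.7, 404)
neck (420.7, 404.0, 54.3, 39.2, 49.2, 39.9, 108)
mat (598.8, 228.3, 140.5, 137.4, -88.6, 6.4, 339)
scrap (400.2, -398.6, 153.6, 131.1, 5.3, 63.4, 436)
sander (373.3, 238.9, 115.0, 68.3, 14.7, 45.6, 330)
['scene0', 'side0']
jig (643.8, -38.3, 314.5, 153.3, -87.4, 47.0, 2935)
offcut (628.0, 69.7, 65.9, 63.9, 70.5, 36.5, 187)
blkA (444.2, -196.6, 106.9, 51.7, 12.9, 73.1, 613)
blkB (448.4, -26.3, 105.9, 53.9, 19.5, 73.0, 545)
blue (446.4, 105.3, 108.5, 58.9, -9.6, 73.1, 505)
bottle (479.3, 425.8, 112.4, 60.9, 20.3, 54.8, 465)
bottleall (463.0, 419.3, 149.5, 66.4, 16.0, 49.7, 944)
neck (420.7, 404.0, 54.3, 39.2, 49.2, 37.6, 136)
mat (595.1, 228.6, 144.8, 141.3, 1.4, 5.6, 748)
scrap (405.5, -398.4, 164.2, 131.9, 5.4, 62.8, 646)
sander (377.0, 239.4, 121.9, 69.5, 14.0, 44.3, 603)
```

```bash
cat > d.py <<'E'
# usage: d.py x y z [jawyaw_deg]  (mm)
import sys
from h import *
from scipy.spatial.transform import Rotation as R
s=observe();p=np.array(s['position'])*1000;r=R.from_rotvec(s['ee_rot']).as_matrix()
j=np.degrees(np.arctan2(r[1,1],r[0,1]))
print('t',round(float(s['clock']),2),'p',p.round(1),'jaw',j.round(2),'tilt',np.degrees(np.arccos(-r[2,2])).round(2),'F',np.round(s['force'],1),'w',round(float(s['width']),3),'q',np.round(s['joints'],2))
a=[float(v) for v in sys.argv[1:]]
if a:
    print('d cm',(r.T@(np.array(a[:3])-p)/10).round(2),'turn',(((j-a[3]+90)%180-90) if len(a)>3 else 0))
E
python3 d.py 632 64 227 2.5
```

```text
t 0.15 p [142.3 608.2 226.1] jaw 76.83 tilt 0.07 F [-0.1 -0.6 -0.4] w 0.997 q [-1.44  0.44  0.02  1.57 -0.01  1.13 -0.08]
d cm [-6.008e+01 -4.183e+01 -3.000e-02] turn 74.32927856994343
```

arm_command([
  {"xyz": [-3.4, -2.4, 0], "turn": 7, "jaw": 0},
  {"xyz": [-6.8, -4.8, 0], "turn": 14, "jaw": 0},
  {"xyz": [-10, -7, 0], "turn": 20, "jaw": 0},
  {"xyz": [-13, -9, 0], "turn": 27, "jaw": 0},
  {"xyz": [-16, -11, 0], "turn": 34, "jaw": 0},
], force=30)

```text
clock: 0.57
position: [0.274, 0.4628, 0.2262]
ee_rot: [1.266, 2.875, -0.002]
force: [0.2, 1.3, -0.9]
width: 1.003
```

```bash
python3 d.py 632 64 227 2.5
```

```text
t 0.57 p [274.  462.8 226.2] jaw 42.47 tilt 0.08 F [ 0.2  1.3 -0.9] w 1.003 q [-1.29  0.29  0.2   1.8  -0.06  1.06 -0.33]
d cm [-5.359e+01 -5.300e-01 -4.000e-02] turn 39.97323569461855
```

arm_command([
  {"xyz": [-4, 0, 0], "jaw": 0},
  {"xyz": [-8, 0, 0], "jaw": 0},
  {"xyz": [-12, 0, 0], "jaw": 0},
  {"xyz": [-16, 0, 0], "jaw": 0},
  {"xyz": [-20, 0, 0], "jaw": 0},
])

```text
schema error: expected keys xyz, turn, jaw
```

arm_command([
  {"xyz": [-4, 0, 0], "turn": 6, "jaw": 0},
  {"xyz": [-8, 0, 0], "turn": 12, "jaw": 0},
  {"xyz": [-12, 0, 0], "turn": 18, "jaw": 0},
  {"xyz": [-16, 0, 0], "turn": 24, "jaw": 0},
  {"xyz": [-20, 0, 0], "turn": 30, "jaw": 0},
])

```text
clock: 0.98
position: [0.4099, 0.3136, 0.2264]
ee_rot: [1.973, 2.444, -0.002]
force: [0.8, 0.6, 1.3]
width: 1.001
```

```bash
python3 d.py 632 64 227 2.5
```

```text
t 0.98 p [409.9 313.6 226.4] jaw 12.19 tilt 0.07 F [0.8 0.6 1.3] w 1.001 q [-1.06  0.26  0.39  1.86 -0.11  1.04 -0.42]
d cm [-29.09  16.44  -0.04] turn 9.689644818543883
```

arm_command([
  {"xyz": [-3.5, 2, 0], "turn": 2, "jaw": 0},
  {"xyz": [-7, 4, 0], "turn": 4, "jaw": 0},
  {"xyz": [-10.5, 6, 0], "turn": 6, "jaw": 0},
  {"xyz": [-14, 8, 0], "turn": 8, "jaw": 0},
  {"xyz": [-17, 9.6, 0], "turn": 9.7, "jaw": 0},
])

```text
clock: 1.4
position: [0.5412, 0.1651, 0.2266]
ee_rot: [2.175, 2.265, -0.002]
force: [0.8, 0.4, 0.1]
width: 1.0
```

```bash
python3 d.py 632 64 227 2.5; python3 -c "
from h import *
d=snap('wrist','w1');print(d['cam_to_world'].round(3).tolist())"
```

```text
t 1.4 p [541.2 165.1 226.6] jaw 2.32 tilt 0.09 F [0.8 0.4 0.1] w 1.0 q [-0.76  0.36  0.5   1.75 -0.19  1.08 -0.16]
d cm [-10.47   8.67  -0.03] turn -0.17902719035446069
[[0.999, -0.039, -0.011, 0.536], [0.041, 0.953, 0.301, 0.246], [-0.001, -0.302, 0.953, 0.385], [0.0, 0.0, 0.0, 1.0]]
```

View pics/w1.png

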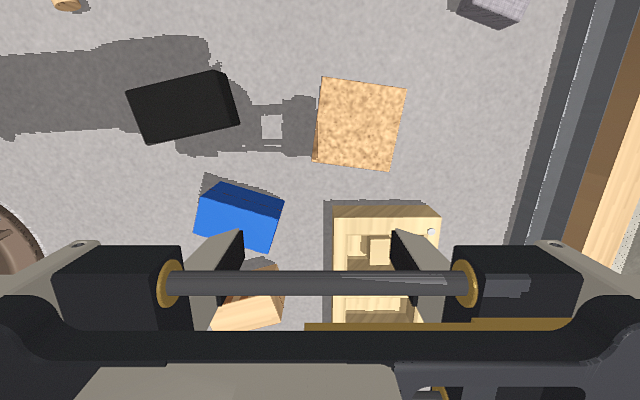

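The wrist picture shows the mat at (360,125), the jig corner at (385,260) with a small block in the nearest pocket at (375,250), and the blue block at (240,215). I'll move further along -y so the jig sits in the clear part of the view.

arm_command([
  {"xyz": [-4, 0.8, 0], "turn": 0, "jaw": 0},
  {"xyz": [-8, 1.6, 0], "turn": 0, "jaw": 0},
  {"xyz": [-12, 2.4, 0], "turn": 0, "jaw": 0},
  {"xyz": [-16, 3.2, 0], "turn": 0, "jaw": 0},
  {"xyz": [-20, 4, 0], "turn": 0, "jaw": 0},
])

```text
clock: 1.87
position: [0.5898, -0.0359, 0.228]
ee_rot: [2.182, 2.253, -0.002]
force: [0.6, 0.2, -0.5]
width: 1.004
```

arm_command([
  {"xyz": [-3, 0.8, -1], "turn": 0, "jaw": 0},
  {"xyz": [-6, 1.6, -2], "turn": 0, "jaw": 0},
  {"xyz": [-9, 2.4, -3], "turn": 0, "jaw": 0},
  {"xyz": [-10, 3, -4], "turn": 0, "jaw": 0},
  {"xyz": [-10, 3, -4], "turn": 0, "jaw": 0},
])

```text
clock: 2.28
position: [0.6238, -0.139, 0.2703]
ee_rot: [2.185, 2.245, -0.002]
force: [0.2, -0.1, 0.1]
width: 1.001
```

```bash
python3 d.py 632 64 227 2.5; python3 -c "
from h import *
d=snap('wrist','w2');print(d['cam_to_world'].round(3).tolist())"
```

```text
t 2.28 p [ 623.8 -139.   270.3] jaw 1.56 tilt 0.53 F [ 0.2 -0.1  0.1] w 1.001 q [-0.24  0.46  0.57  1.51 -0.25  1.24  0.39]
d cm [20.3   1.35  4.18] turn -0.9402648968231375
[[1.0, -0.025, -0.013, 0.619], [0.027, 0.951, 0.307, -0.057], [0.005, -0.307, 0.952, 0.428], [0.0, 0.0, 0.0, 1.0]]
```

View pics/w2.png

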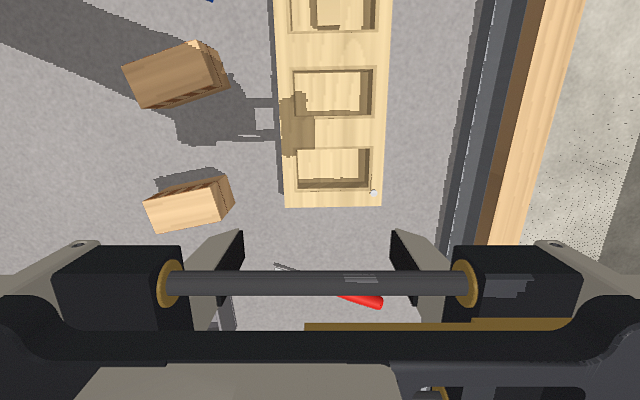

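The wrist view shows blocks at (175,75) and (190,200), with the jig pockets at (330,10) holding the offcut, (335,92) empty and (335,168) empty. Now fitting from this depth.

```bash
cat > fw.py <<'E'
import sys
from h import *
from fit import rect
f=sys.argv[1]
d=load(f);W=cloud(d)
def comp(zr,minpx=150):
    m=((W[...,2]>zr[0])&(W[...,2]<zr[1])).astype(np.uint8);m[235:]=0
    n,l,st,c=cv2.connectedComponentsWithStats(m)
    for i in range(1,n):
        if st[i,4]>minpx:
            P=W[l==i];print(zr,'px',c[i].round(),rect(P))
comp((.066,.085));comp((.042,.055));comp((.004,.0085));comp((.030,.0415));comp((.006,.015))
E
python3 fw.py w2; python3 fw.py w1
```

```text
(0.066, 0.085) px [511. 112.] (856.5, -82.0, 287.7, 3.5, -90.0, 75.8, 2440)
(0.066, 0.085) px [169.  74.] (444.7, -27.5, 96.4, 51.1, 18.9, 74.9, 4002)
(0.066, 0.085) px [183. 210.] (440.6, -198.0, 96.9, 51.1, 13.5, 74.8, 2609)
(0.042, 0.055) px [332. 103.] (641.4, -66.4, 259.5, 140.4, -87.4, 48.6, 13422)
(0.042, 0.055) px [497. 111.] (856.9, -83.5, 304.7, 3.8, -89.9, 48.7, 1435)
(0.042, 0.055) px [200.  80.] (459.7, -43.0, 108.5, 43.8, 46.2, 48.8, 247)
(0.042, 0.055) px [205. 193.] (445.9, -176.6, 107.1, 44.2, -14.1, 48.6, 226)
(0.004, 0.0085) px [458. 151.] (836.1, -127.2, 200.0, 2.8, -90.0, 6.1, 205)
(0.03, 0.0415) px [328.  13.] (631.6, 50.6, 27.6, 27.5, 1.9, 38.7, 625)
(0.03, 0.0415) px [489. 116.] (847.0, -84.8, 315.3, 21.8, -90.0, 34.7, 1436)
(0.03, 0.0415) px [204.  81.] (460.9, -42.4, 105.6, 43.6, 46.6, 36.0, 195)
(0.03, 0.0415) px [339. 181.] (644.9, -141.9, 102.4, 54.6, 2.7, 36.1, 215)
(0.03, 0.0415) px [206. 191.] (446.5, -176.4, 105.9, 43.0, -13.9, 35.8, 186)
(0.006, 0.015) px [304.  15.] (600.5, 54.8, 34.9, 32.3, -88.3, 10.9, 781)
(0.006, 0.015) px [355.  14.] (667.0, 57
[... 982 characters left out ...]
80.6, 21.1, 90.0, 35.5, 2162)
(0.03, 0.0415) px [226.  98.] (427.2, 251.5, 63.3, 1.9, -76.4, 35.7, 158)
(0.03, 0.0415) px [247. 198.] (448.5, 129.0, 95.2, 2.4, -16.6, 36.0, 232)
(0.03, 0.0415) px [382. 214.] (630.4, 113.6, 142.7, 27.8, 13.6, 35.9, 342)
(0.006, 0.015) px [477.  18.] (722.1, 352.6, 60.0, 11.7, -26.9, 10.6, 201)
(0.006, 0.015) px [550. 112.] (836.4, 228.0, 298.7, 3.8, -90.0, 10.4, 1302)
(0.006, 0.015) px [357. 124.] (589.4, 224.7, 109.3, 109.1, -5.4, 6.9, 5740)
(0.006, 0.015) px [251. 192.] (448.5, 128.7, 93.1, 1.4, -15.7, 10.6, 155)
(0.006, 0.015) px [378. 208.] (630.3, 113.4, 142.4, 27.0, 13.6, 10.5, 232)
(0.006, 0.015) px [ 10. 224.] (97.6, 68.8, 37.2, 31.5, 83.0, 12.9, 366)
```

The wrist data fits the given sizes. Pocket1 is at (640,-41) with yaw 2.55°, so pocket0 is at (636,59) and pocket2 at (644.5,-141). The offcut is at about (631.5,57), in pocket0.

```bash
python3 d.py 631.5 57 130 2.5
```

```text
t 2.33 p [ 623.3 -136.3  269. ] jaw 1.69 tilt 0.4 F [-0.4  1.5 -0.8] w 1.0 q [-0.24  0.46  0.57  1.52 -0.25  1.24  0.39]
d cm [19.37  1.34 13.79] turn -0.8056604760356123
```

arm_command([
  {"xyz": [3.8, 0.3, 1], "turn": -0.8, "jaw": 128},
  {"xyz": [7.6, 0.5, 2], "turn": -0.8, "jaw": 128},
  {"xyz": [11.6, 0.8, 3], "turn": -0.8, "jaw": 128},
  {"xyz": [15.5, 1.1, 4], "turn": -0.8, "jaw": 128},
  {"xyz": [19.4, 1.3, 5], "turn": -0.8, "jaw": 128},
])

```text
clock: 2.75
position: [0.6293, 0.062, 0.2166]
ee_rot: [2.166, 2.268, -0.002]
force: [0.5, -0.3, -0.6]
width: 0.686
```

arm_command([
  {"xyz": [0, 0, 3], "turn": 0, "jaw": 128},
  {"xyz": [0, 0, 6], "turn": 0, "jaw": 128},
  {"xyz": [0, 0, 9], "turn": 0, "jaw": 128},
  {"xyz": [0, 0, 9], "turn": 0, "jaw": 128},
])

```text
clock: 3.08
position: [0.6243, 0.0642, 0.1202]
ee_rot: [-2.165, -2.274, 0.015]
force: [-0.4, -0.0, -0.4]
width: 0.499
```

```bash
python3 d.py 631.5 57 14 2.5
```

```text
t 3.08 p [624.3  64.2 120.2] jaw 2.83 tilt 0.54 F [-0.4 -0.  -0.4] w 0.499 q [-0.51  0.57  0.48  1.71 -0.31  0.94  0.14]
d cm [-0.7   0.77 10.62] turn 0.3267915673282715
```

arm_command([
  {"xyz": [-0.7, 0.8, 2], "turn": 0.3, "jaw": 128},
  {"xyz": [-0.7, 0.8, 4], "turn": 0.3, "jaw": 128},
  {"xyz": [-0.7, 0.8, 4], "turn": 0.3, "jaw": 128},
  {"xyz": [-0.7, 0.8, 4], "turn": 0.3, "jaw": 128},
])

```text
clock: 3.42
position: [0.6316, 0.0582, 0.0805]
ee_rot: [-2.169, -2.268, 0.016]
force: [0.5, -0.6, 0.2]
width: 0.499
```

```bash
python3 d.py 631.5 57 14 2.5
```

```text
t 3.42 p [631.6  58.2  80.5] jaw 2.57 tilt 0.62 F [ 0.5 -0.6  0.2] w 0.499 q [-0.48  0.63  0.45  1.72 -0.34  0.88  0.17]
d cm [-0.09  0.05  6.65] turn 0.06982970975148817
```

arm_command([
  {"xyz": [-0.1, 0, 2], "turn": 0, "jaw": 128},
  {"xyz": [-0.1, 0, 4], "turn": 0, "jaw": 128},
  {"xyz": [-0.1, 0, 5.5], "turn": 0, "jaw": 128},
  {"xyz": [-0.1, 0, 6.6], "turn": 0, "jaw": 128},
  {"xyz": [-0.1, 0, 6.6], "turn": 0, "jaw": 128},
])

```text
clock: 3.83
position: [0.6304, 0.0575, 0.0142]
ee_rot: [-2.167, -2.268, 0.017]
force: [-0.9, 0.0, -0.1]
width: 0.501
```

arm_command([
  {"xyz": [0, 0, 0], "turn": 0, "jaw": 220},
  {"xyz": [0, 0, 0], "turn": 0, "jaw": 220},
  {"xyz": [0, 0, 0], "turn": 0, "jaw": 220},
  {"xyz": [0, 0, 0], "turn": 0, "jaw": 220},
  {"xyz": [0, 0, 0], "turn": 0, "jaw": 220},
], force=20)

```text
clock: 4.25
position: [0.6314, 0.0577, 0.0155]
ee_rot: [-2.168, -2.269, 0.014]
force: [-0.8, 0.1, 7.7]
width: 0.301
```

```bash
python3 d.py 631.5 57 150 2.5
```

```text
t 4.25 p [631.4  57.7  15.5] jaw 2.61 tilt 0.56 F [-0.8  0.1  7.7] w 0.301 q [-0.44  0.71  0.41  1.76 -0.38  0.76  0.21]
d cm [ -0.12  -0.11 -13.45] turn 0.10644784084944092
```

Gripped: the width of 0.30 is about 28 mm, which is the offcut. Lifting.

arm_command([
  {"xyz": [0, 0, -3], "turn": 0, "jaw": 220},
  {"xyz": [0, 0, -6], "turn": 0, "jaw": 220},
  {"xyz": [0, 0, -9], "turn": 0, "jaw": 220},
  {"xyz": [0, 0, -12], "turn": 0, "jaw": 220},
  {"xyz": [0, 0, -14.5], "turn": 0, "jaw": 220},
])

```text
clock: 4.67
position: [0.633, 0.0581, 0.1632]
ee_rot: [-2.169, -2.269, 0.012]
force: [0.8, 1.0, 0.1]
width: 0.305
```

```bash
python3 d.py 403 -398 160
```

```text
t 4.67 p [633.   58.1 163.2] jaw 2.59 tilt 0.46 F [0.8 1.  0.1] w 0.305 q [-0.51  0.54  0.5   1.64 -0.29  1.04  0.13]
d cm [-44.52 -25.03   0.67] turn 0
```

arm_command([
  {"xyz": [-3, -1.7, 0], "turn": 0, "jaw": 220},
  {"xyz": [-6, -3.4, 0], "turn": 0, "jaw": 220},
  {"xyz": [-9, -5, 0], "turn": 0, "jaw": 220},
  {"xyz": [-12, -6.7, 0], "turn": 0, "jaw": 220},
  {"xyz": [-15, -8.4, 0], "turn": 0, "jaw": 220},
])

```text
clock: 5.08
position: [0.555, -0.0968, 0.1649]
ee_rot: [-2.169, -2.27, 0.011]
force: [0.4, -0.4, -1.0]
width: 0.302
```

arm_command([
  {"xyz": [-3, -1.7, 0], "turn": 0, "jaw": 220},
  {"xyz": [-6, -3.4, 0], "turn": 0, "jaw": 220},
  {"xyz": [-9, -5, 0], "turn": 0, "jaw": 220},
  {"xyz": [-12, -6.7, 0], "turn": 0, "jaw": 220},
  {"xyz": [-15, -8.4, 0], "turn": 0, "jaw": 220},
])

```text
clock: 5.5
position: [0.4769, -0.2518, 0.1665]
ee_rot: [-2.17, -2.27, 0.01]
force: [0.1, -1.4, 0.1]
width: 0.304
```

```bash
python3 d.py 403 -398 160; python3 -c "
from h import *
d=snap('wrist','w3')"; python3 fw.py w3
```

```text
t 5.5 p [ 476.9 -251.8  166.5] jaw 2.59 tilt 0.39 F [ 0.1 -1.4  0.1] w 0.304 q [-0.03  0.39  0.56  1.89 -0.25  0.94  0.69]
d cm [-14.27  -8.04   0.75] turn 0
(0.066, 0.085) px [282. 136.] (440.6, -198.1, 96.0, 50.6, 13.7, 74.8, 6189)
(0.042, 0.055) px [512.  64.] (644.4, -134.8, 141.8, 121.3, 2.6, 48.5, 15564)
(0.004, 0.0085) px [417.  78.] (574.8, -141.0, 114.0, 1.4, -87.2, 6.3, 170)
(0.004, 0.0085) px [622. 191.] (836.4, -249.9, 111.8, 4.9, 89.8, 6.2, 381)
(0.03, 0.0415) px [428.  68.] (574.5, -136.6, 124.7, 1.7, -87.5, 35.8, 627)
(0.03, 0.0415) px [539.  73.] (657.6, -118.9, 115.0, 49.4, -27.0, 35.8, 829)
(0.006, 0.015) px [419.  68.] (574.4, -132.4, 132.6, 1.5, -87.2, 10.5, 408)
(0.006, 0.015) px [494.  83.] (652.7, -139.7, 89.2, 55.4, 2.6, 10.7, 5002)
(0.006, 0.015) px [624. 196.] (836.3, -251.1, 108.0, 5.1, 89.8, 10.2, 668)
```

View pics/w3.png

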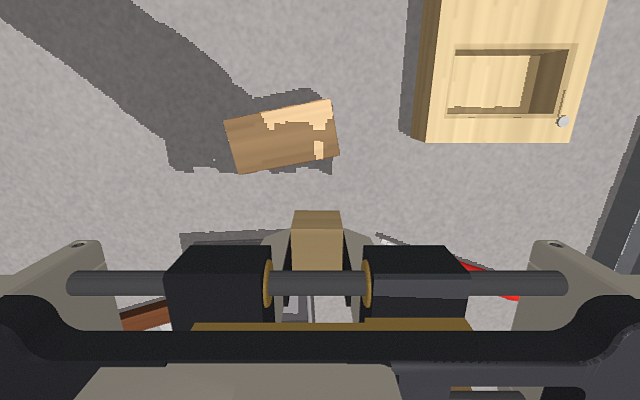

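The offcut is held between the pads at (317,230). Comparing wrist and side fits puts the scrap centre at about (400,-400). Going there.

arm_command([
  {"xyz": [-3, -1.7, 0.1], "turn": 0, "jaw": 220},
  {"xyz": [-6, -3.4, 0.2], "turn": 0, "jaw": 220},
  {"xyz": [-9, -5, 0.3], "turn": 0, "jaw": 220},
  {"xyz": [-12, -6.8, 0.5], "turn": 0, "jaw": 220},
  {"xyz": [-14.5, -8.3, 0.7], "turn": 0, "jaw": 220},
])

```text
clock: 5.97
position: [0.3935, -0.4096, 0.1624]
ee_rot: [2.18, 2.259, -0.017]
force: [0.5, -0.2, 0.3]
width: 0.305
```

arm_command([
  {"xyz": [0, 0, 3], "turn": 0, "jaw": 220},
  {"xyz": [0, 0, 6], "turn": 0, "jaw": 220},
  {"xyz": [0, 0, 9], "turn": 0, "jaw": 220},
  {"xyz": [0, 0, 9], "turn": 0, "jaw": 220},
  {"xyz": [0, 0, 9], "turn": 0, "jaw": 220},
])

```text
clock: 6.38
position: [0.3922, -0.4098, 0.072]
ee_rot: [-2.181, -2.259, 0.017]
force: [-0.4, -0.5, 0.6]
width: 0.303
```

```bash
python3 d.py 400 -400 14; python3 -c "
from h import *
d=snap('side','s1');cv2.imwrite('pics/s1z.png',cv2.resize(d['frame'][200:380,330:580,::-1],None,fx=3,fy=3))"
```

```text
t 6.38 p [ 392.2 -409.8   72. ] jaw 2.02 tilt 0.64 F [-0.4 -0.5  0.6] w 0.303 q [ 0.35  0.56  0.51  1.91 -0.37  0.77  1.1 ]
d cm [0.99 0.86 5.78] turn 0
```

View pics/s1z.png

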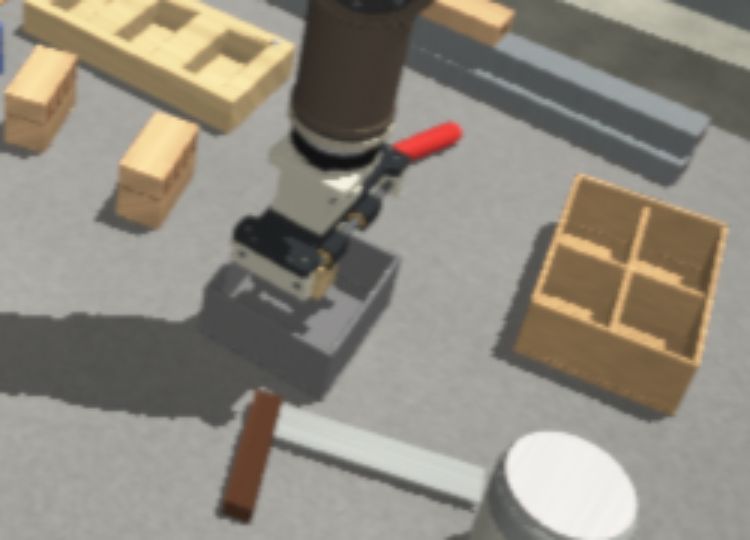

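The offcut is over the scrap box in the side view at about (320,275), inside the walls. Lowering and releasing.

arm_command([
  {"xyz": [1, 0.9, 2], "turn": 0, "jaw": 220},
  {"xyz": [1, 0.9, 4], "turn": 0, "jaw": 220},
  {"xyz": [1, 0.9, 5.2], "turn": 0, "jaw": 220},
  {"xyz": [1, 0.9, 5.2], "turn": 0, "jaw": 220},
  {"xyz": [1, 0.9, 5.2], "turn": 0, "jaw": 140},
])

```text
clock: 6.85
position: [0.4015, -0.4015, 0.0223]
ee_rot: [2.18, 2.258, -0.018]
force: [-1.0, -0.2, 0.7]
width: 0.336
```

arm_command([
  {"xyz": [0, 0, 0], "turn": 0, "jaw": 130},
  {"xyz": [0, 0, 0], "turn": 0, "jaw": 130},
  {"xyz": [0, 0, -3], "turn": 0, "jaw": 130},
  {"xyz": [0, 0, -7], "turn": 0, "jaw": 130},
  {"xyz": [0, 0, -11], "turn": 0, "jaw": 100},
])

```text
clock: 7.27
position: [0.4014, -0.4004, 0.1339]
ee_rot: [2.182, 2.258, -0.019]
force: [0.3, -0.6, 0.4]
width: 0.527
```

```bash
python3 d.py 440.6 -198 160 103.6; python3 -c "
from h import *
d=snap('side','s2');cv2.imwrite('pics/s2z.png',cv2.resize(d['frame'][200:380,330:580,::-1],None,fx=3,fy=3))"
```

```text
t 7.27 p [ 401.4 -400.4  133.9] jaw 1.96 tilt 0.68 F [ 0.3 -0.6  0.4] w 0.527 q [ 0.28  0.48  0.57  1.86 -0.31  0.89  1.03]
d cm [20.07  4.59 -2.83] turn 78.35614302827287
```

View pics/s2z.png

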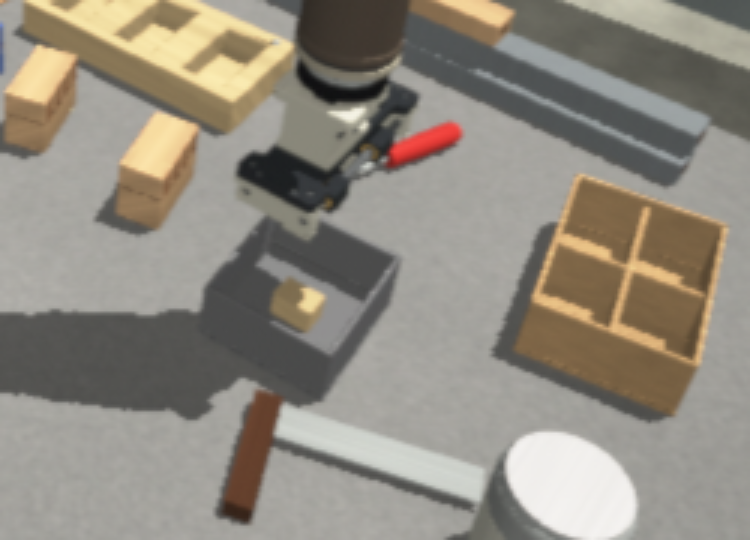

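The offcut lies in the scrap box at (298,305). Next is block A, with the jaws across its 50 mm.

arm_command([
  {"xyz": [3, 0.7, -2.5], "turn": 7, "jaw": 50},
  {"xyz": [7, 1.5, -2.5], "turn": 14, "jaw": 0},
  {"xyz": [11, 2.4, -2.5], "turn": 21, "jaw": 0},
  {"xyz": [15, 3.4, -2.5], "turn": 28, "jaw": 0},
  {"xyz": [18, 4.2, -2.5], "turn": 35, "jaw": 0},
])

```text
clock: 7.73
position: [0.4401, -0.2217, 0.165]
ee_rot: [2.742, 1.502, -0.006]
force: [1.1, 0.1, 0.9]
width: 0.919
```

arm_command([
  {"xyz": [0, 0, 0], "turn": 7, "jaw": 0},
  {"xyz": [0, 0, 0], "turn": 14, "jaw": 0},
  {"xyz": [0, 0, 0], "turn": 21, "jaw": 0},
  {"xyz": [0, 0, 0], "turn": 28, "jaw": 0},
  {"xyz": [0, 0, 0], "turn": 35, "jaw": 0},
])

```text
clock: 8.15
position: [0.4404, -0.2218, 0.166]
ee_rot: [3.068, 0.598, 0.004]
force: [-0.6, -0.8, 1.0]
width: 0.999
```

```bash
python3 d.py 440.6 -198 100 103.6; python3 -c "
from h import *
d=snap('wrist','w4')"; python3 fw.py w4
```

```text
t 8.15 p [ 440.4 -221.8  166. ] jaw -67.93 tilt 0.91 F [-0.6 -0.8  1. ] w 0.999 q [-0.36  0.38  0.94  2.03 -0.38  0.91 -0.4 ]
d cm [ 0.91 -2.3   6.56] turn 8.467951761320762
(0.066, 0.085) px [107. 106.] (444.4, -27.3, 96.3, 53.1, 19.1, 74.8, 7692)
(0.066, 0.085) px [292. 182.] (440.8, -197.8, 95.9, 50.6, 13.7, 74.8, 5383)
(0.042, 0.055) px [318.  14.] (591.6, -149.0, 97.8, 33.7, -87.3, 48.6, 2541)
(0.042, 0.055) px [10. 47.] (451.1, 77.1, 71.8, 20.9, 1.2, 47.6, 932)
(0.042, 0.055) px [151. 108.] (452.7, -51.0, 95.1, 2.4, 18.8, 48.8, 777)
(0.042, 0.055) px [449. 216.] (472.1, -387.5, 133.6, 35.8, -68.4, 48.6, 455)
(0.042, 0.055) px [635. 226.] (534.9, -564.8, 31.6, 5.5, 13.4, 46.0, 192)
(0.004, 0.0085) px [45. 75.] (435.6, 81.1, 95.0, 8.0, -11.9, 6.3, 342)
(0.004, 0.0085) px [614. 183.] (566.2, -559.2, 123.5, 5.3, 11.7, 6.0, 420)
(0.004, 0.0085) px [449. 227.] (442.7, -412.9, 90.6, 31.4, -82.8, 5.8, 978)
(0.03, 0.0415) px [292.  22.] (574.9, -143.6, 110.0, 1.1, -87.5, 35.7, 376)
(0.03, 0.0415) px [17. 62.] (440.9, 81.6, 101.6, 34.1, 4.3, 35.5, 1213)
(0.03, 0.0415) px [159. 108.] (452.7, -51.0, 95.6, 2.6, 19.5, 35.9, 627)
(0.03, 0.0415) px [628. 214.] (543.9, -563.4, 62.3, 5.2, 12.3, 35.0, 524)
(0.03, 0.0415) px [441. 212.] (471.7, -387.1, 134.5, 38.1, -67.3, 36.0, 378)
(0.006, 0.015) px [40. 64.] (445.9, 83.6, 106.6, 44.7, 11.2, 10.7, 838)
(0.006, 0.015) px [281.  24.] (574.3, -132.6, 131.3, 0.8, -87.4, 10.7, 274)
(0.006, 0.015) px [171. 109.] (452.4, -51.1, 94.9, 2.5, 19.3, 10.7, 371)
(0.006, 0.015) px [616. 188.] (564.8, -559.6, 119.5, 5.4, 11.6, 10.4, 773)
(0.006, 0.015) px [428. 207.] (469.2, -382.9, 136.4, 48.7, -62.1, 10.8, 246)
```

View pics/w4.png

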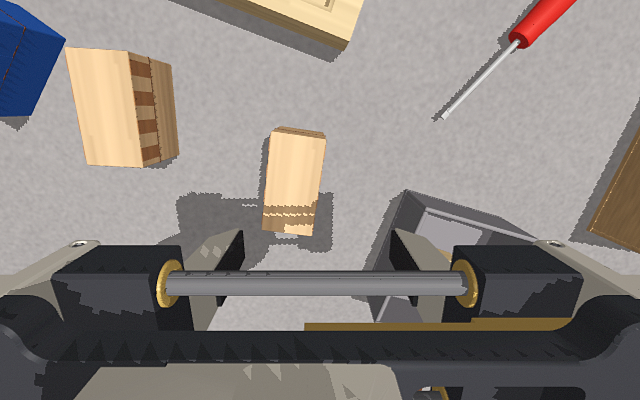

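Block A is at (292,182) in the picture and unmoved, at (440.8,-197.8) with yaw 13.7°.

arm_command([
  {"xyz": [0.9, -2.3, 2.5], "turn": 5, "jaw": 0},
  {"xyz": [0.9, -2.3, 5], "turn": 8.5, "jaw": 0},
  {"xyz": [0.9, -2.3, 6], "turn": 8.5, "jaw": 0},
  {"xyz": [0.9, -2.3, 6], "turn": 8.5, "jaw": 0},
])

```text
clock: 8.53
position: [0.4396, -0.1976, 0.1043]
ee_rot: [3.106, 0.362, 0.001]
force: [-0.6, 1.0, 0.4]
width: 0.996
```

```bash
python3 d.py 440.8 -197.8 44 103.7
```

```text
t 8.53 p [ 439.6 -197.6  104.3] jaw -76.71 tilt 0.84 F [-0.6  1.   0.4] w 0.996 q [-0.36  0.47  0.9   2.11 -0.51  0.78 -0.48]
d cm [ 0.12 -0.04  6.03] turn -0.40747418597447904
```

arm_command([
  {"xyz": [0.1, 0, 2], "turn": -0.4, "jaw": 0},
  {"xyz": [0.1, 0, 4], "turn": -0.4, "jaw": 0},
  {"xyz": [0.1, 0, 6], "turn": -0.4, "jaw": 0},
  {"xyz": [0.1, 0, 6], "turn": -0.4, "jaw": 0},
])

```text
clock: 8.87
position: [0.4399, -0.1987, 0.0432]
ee_rot: [3.105, 0.376, -0.002]
force: [-0.8, 0.4, 0.0]
width: 0.999
```

arm_command([
  {"xyz": [0, 0, 0], "turn": 0, "jaw": 150},
  {"xyz": [0, 0, 0], "turn": 0, "jaw": 150},
  {"xyz": [0, 0, 0], "turn": 0, "jaw": 150},
  {"xyz": [0, 0, 0], "turn": 0, "jaw": 150},
  {"xyz": [0, 0, 0], "turn": 0, "jaw": 150},
], force=30)

```text
clock: 9.28
position: [0.4405, -0.1989, 0.044]
ee_rot: [3.105, 0.377, 0.0]
force: [0.0, -0.2, 0.4]
width: 0.685
```

```bash
python3 d.py 644.5 -140.7 150 -87.45
```

```text
t 9.28 p [ 440.5 -198.9   44. ] jaw -76.15 tilt 0.81 F [ 0.  -0.2  0.4] w 0.685 q [-0.25  0.56  0.77  2.16 -0.63  0.66 -0.37]
d cm [ 21.19  -0.61 -10.64] turn 11.297924436712506
```

arm_command([
  {"xyz": [0, 0, 0], "turn": 0, "jaw": 180},
  {"xyz": [0, 0, 0], "turn": 0, "jaw": 180},
  {"xyz": [0, 0, 0], "turn": 0, "jaw": 180},
  {"xyz": [0, 0, 0], "turn": 0, "jaw": 180},
])

```text
clock: 9.62
position: [0.4408, -0.1987, 0.0444]
ee_rot: [3.105, 0.377, 0.001]
force: [0.0, 1.2, 6.0]
width: 0.544
```

arm_command([
  {"xyz": [0, 0, -2.5], "turn": 0, "jaw": 180},
  {"xyz": [0, 0, -5], "turn": 0, "jaw": 180},
  {"xyz": [0, 0, -7.5], "turn": 0, "jaw": 180},
  {"xyz": [0, 0, -9], "turn": 0, "jaw": 180},
])

```text
clock: 9.95
position: [0.4407, -0.1979, 0.1363]
ee_rot: [3.104, 0.377, 0.003]
force: [0.8, -0.5, -2.5]
width: 0.546
```

```bash
python3 d.py 644.5 -140.7 140 -87.45
```

```text
t 9.95 p [ 440.7 -197.9  136.3] jaw -76.16 tilt 0.83 F [ 0.8 -0.5 -2.5] w 0.546 q [-0.41  0.42  0.95  2.08 -0.45  0.85 -0.52]
d cm [21.16 -0.68 -0.39] turn 11.287412991383889
```

Block A is held, 50 mm wide by the jaws. Carrying it to pocket2.

arm_command([
  {"xyz": [3, 0, 0], "turn": 0, "jaw": 180},
  {"xyz": [7, -0.1, 0], "turn": 3, "jaw": 180},
  {"xyz": [11, -0.2, 0], "turn": 6, "jaw": 180},
  {"xyz": [15, -0.4, 0], "turn": 9, "jaw": 180},
  {"xyz": [18, -0.5, 0], "turn": 11.3, "jaw": 180},
])

```text
clock: 10.37
position: [0.6172, -0.1475, 0.1355]
ee_rot: [3.127, 0.07, 0.005]
force: [-0.3, -0.3, -2.3]
width: 0.538
```

arm_command([
  {"xyz": [2.4, 0.5, 0], "turn": 0, "jaw": 180},
  {"xyz": [2.4, 0.5, 0], "turn": 0, "jaw": 180},
  {"xyz": [2.4, 0.5, 0], "turn": 0, "jaw": 180},
])

```text
clock: 10.62
position: [0.6419, -0.1511, 0.1347]
ee_rot: [3.127, 0.072, 0.003]
force: [-0.7, -0.3, -3.1]
width: 0.544
```

```bash
python3 d.py 644.5 -140.7 100 -87.45;python3 -c "
from h import *
d=snap('wrist','w5')"; python3 fw.py w5|head -5
```

```text
t 10.62 p [ 641.9 -151.1  134.7] jaw -87.35 tilt 0.82 F [-0.7 -0.3 -3.1] w 0.544 q [-0.4   0.72  0.91  1.64 -0.61  1.09 -0.84]
d cm [ 0.31 -1.07  3.45] turn 0.09596877215616928
(0.042, 0.055) px [166. 161.] (654.1, -39.3, 311.5, 112.4, -87.4, 48.7, 21611)
(0.004, 0.0085) px [ 10. 207.] (605.5, 178.7, 71.3, 24.8, -7.2, 6.8, 1156)
(0.03, 0.0415) px [ 63. 185.] (636.2, 87.6, 97.3, 4.0, 2.5, 35.7, 1071)
(0.03, 0.0415) px [169. 185.] (640.4, -12.6, 97.9, 2.1, 2.4, 35.9, 629)
(0.006, 0.015) px [528. 137.] (700.6, -362.0, 98.6, 4.6, -18.7, 12.4, 430)
```

View pics/w5.png

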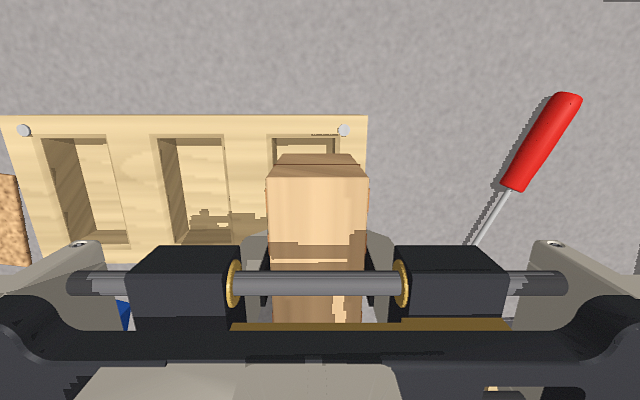

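The block is held square to the jig at (318,200) in the view, and pocket2 still shows ahead of it, so I'm about 1 cm off. Correcting.

arm_command([
  {"xyz": [0.25, -1.07, 1], "turn": 0.1, "jaw": 180},
  {"xyz": [0.25, -1.07, 2], "turn": 0.1, "jaw": 180},
  {"xyz": [0.25, -1.07, 3], "turn": 0.1, "jaw": 180},
  {"xyz": [0.25, -1.07, 3.4], "turn": 0.1, "jaw": 180},
  {"xyz": [0.25, -1.07, 3.4], "turn": 0.1, "jaw": 180},
])

```text
clock: 11.08
position: [0.6414, -0.1409, 0.0991]
ee_rot: [3.128, 0.066, -0.002]
force: [-0.7, -0.2, -1.8]
width: 0.544
```

```bash
python3 d.py 644.2 -140.7 54 -87.45
```

```text
t 11.08 p [ 641.4 -140.9   99.1] jaw -87.56 tilt 0.76 F [-0.7 -0.2 -1.8] w 0.544 q [-0.4   0.75  0.88  1.68 -0.65  1.03 -0.83]
d cm [ 0.29 -0.07  4.51] turn -0.11487807109861592
```

arm_command([
  {"xyz": [0.4, -0.05, 0.2], "turn": -0.1, "jaw": 180},
  {"xyz": [0.4, -0.05, 0.4], "turn": -0.1, "jaw": 180},
  {"xyz": [0.4, -0.05, 0.4], "turn": -0.1, "jaw": 180},
])

```text
clock: 11.33
position: [0.6456, -0.1404, 0.0948]
ee_rot: [3.128, 0.069, -0.002]
force: [-1.5, 0.4, -2.6]
width: 0.545
```

```bash
python3 d.py 644.2 -140.7 54 -87.45
```

```text
t 11.33 p [ 645.6 -140.4   94.8] jaw -87.46 tilt 0.76 F [-1.5  0.4 -2.6] w 0.545 q [-0.4   0.76  0.87  1.67 -0.65  1.03 -0.83]
d cm [-0.13 -0.03  4.08] turn -0.010180456460446408
```

arm_command([
  {"xyz": [-0.1, 0, 0.8], "turn": 0, "jaw": 180},
  {"xyz": [-0.1, 0, 1.6], "turn": 0, "jaw": 180},
  {"xyz": [-0.1, 0, 2.2], "turn": 0, "jaw": 180},
  {"xyz": [-0.1, 0, 2.8], "turn": 0, "jaw": 180},
  {"xyz": [-0.1, 0, 2.8], "turn": 0, "jaw": 180},
])

```text
clock: 11.75
position: [0.6436, -0.1404, 0.0651]
ee_rot: [3.128, 0.069, -0.006]
force: [0.6, -0.5, -2.3]
width: 0.544
```

```bash
python3 d.py 644.2 -140.7 54 -87.45
```

```text
t 11.75 p [ 643.6 -140.4   65.1] jaw -87.46 tilt 0.75 F [ 0.6 -0.5 -2.3] w 0.544 q [-0.38  0.79  0.85  1.69 -0.68  0.98 -0.81]
d cm [0.06 0.02 1.11] turn -0.010910995489780362
```

Going freely into the pocket. Lowering the last centimetre.

arm_command([
  {"xyz": [0.05, 0, 0.4], "turn": 0, "jaw": 180},
  {"xyz": [0.05, 0, 0.8], "turn": 0, "jaw": 180},
  {"xyz": [0.05, 0, 1.1], "turn": 0, "jaw": 180},
  {"xyz": [0.05, 0, 1.1], "turn": 0, "jaw": 180},
])

```text
clock: 12.08
position: [0.6441, -0.1406, 0.0545]
ee_rot: [3.129, 0.069, -0.005]
force: [-2.7, -0.0, 3.0]
width: 0.544
```

```bash
python3 d.py 644.2 -140.7 54 -87.45
```

```text
t 12.08 p [ 644.1 -140.6   54.5] jaw -87.47 tilt 0.72 F [-2.7 -0.   3. ] w 0.544 q [-0.37  0.8   0.84  1.7  -0.69  0.96 -0.8 ]
d cm [0.   0.01 0.05] turn -0.01610988397492008
```

arm_command([
  {"xyz": [0, 0, 0], "turn": 0, "jaw": 60},
  {"xyz": [0, 0, 0], "turn": 0, "jaw": 60},
  {"xyz": [0, 0, 0], "turn": 0, "jaw": 40},
  {"xyz": [0, 0, 0], "turn": 0, "jaw": 40},
])

```text
clock: 12.42
position: [0.6443, -0.1406, 0.0546]
ee_rot: [3.128, 0.069, -0.005]
force: [-0.3, -0.7, 0.2]
width: 0.783
```

arm_command([
  {"xyz": [0, 0, -2], "turn": 0, "jaw": 40},
  {"xyz": [0, 0, -5], "turn": 0, "jaw": 20},
  {"xyz": [0, 0, -8], "turn": 0, "jaw": 0},
  {"xyz": [0, 0, -11], "turn": 0, "jaw": 0},
])

```text
clock: 12.75
position: [0.6443, -0.1393, 0.1656]
ee_rot: [3.128, 0.069, -0.006]
force: [0.7, -0.5, -0.3]
width: 0.985
```

```bash
python3 d.py 444.5 -27.4 165 -71
```

```text
t 12.75 p [ 644.3 -139.3  165.6] jaw -87.48 tilt 0.75 F [ 0.7 -0.5 -0.3] w 0.985 q [-0.43  0.69  0.93  1.61 -0.58  1.15 -0.89]
d cm [-1.947e+01 -1.206e+01 -1.000e-02] turn -16.476749627433705
```

arm_command([
  {"xyz": [-3.5, -2.2, 0], "turn": -3, "jaw": 0},
  {"xyz": [-7, -4.4, 0], "turn": -7, "jaw": 0},
  {"xyz": [-10.5, -6.6, 0], "turn": -10, "jaw": 0},
  {"xyz": [-14, -8.8, 0], "turn": -13, "jaw": 0},
  {"xyz": [-17.5, -11, 0], "turn": -16.5, "jaw": 0},
])

```text
clock: 13.17
position: [0.4629, -0.0364, 0.1646]
ee_rot: [3.086, 0.521, -0.009]
force: [0.4, 1.2, 1.4]
width: 0.996
```

arm_command([
  {"xyz": [-4, 0, -2], "turn": 0, "jaw": 0},
  {"xyz": [-6, 0, -3], "turn": 0, "jaw": 0},
  {"xyz": [-6, 0, -3], "turn": 0, "jaw": 0},
])

```text
clock: 13.42
position: [0.4024, -0.0566, 0.1956]
ee_rot: [3.092, 0.519, -0.009]
force: [0.9, -0.2, -0.9]
width: 1.001
```

```bash
python3 d.py 444.5 -27.4 100 -71;python3 -c "
from h import *
d=snap('wrist','w6')"; python3 fw.py w6|head -5;  python3 d.py 444.5 -27.4 100 -71
```

```text
t 13.42 p [402.4 -56.6 195.6] jaw -70.92 tilt 0.5 F [ 0.9 -0.2 -0.9] w 1.001 q [-1.    0.16  1.17  2.17 -0.18  0.92 -0.96]
d cm [ 5.   -1.44  9.52] turn 0.07503256826838367
(0.066, 0.085) px [489.  11.] (599.9, -143.2, 52.5, 16.5, -76.6, 83.1, 1174)
(0.066, 0.085) px [170.  92.] (441.5, 105.2, 96.0, 51.9, -15.7, 74.8, 6087)
(0.066, 0.085) px [302. 135.] (444.4, -27.3, 95.8, 50.7, 18.9, 74.8, 5011)
(0.042, 0.055) px [441.  25.] (575.7, -104.8, 210.7, 56.3, -71.3, 48.5, 5751)
(0.042, 0.055) px [203. 100.] (445.3, 83.4, 107.9, 43.2, 11.1, 48.9, 409)
t 13.47 p [405.  -55.4 195.6] jaw -70.82 tilt 0.45 F [0.6 1.3 0.2] w 1.001 q [-1.    0.17  1.17  2.16 -0.18  0.92 -0.96]
d cm [ 4.69 -1.41  9.53] turn 0.18291031584634254
```

View pics/w6.png

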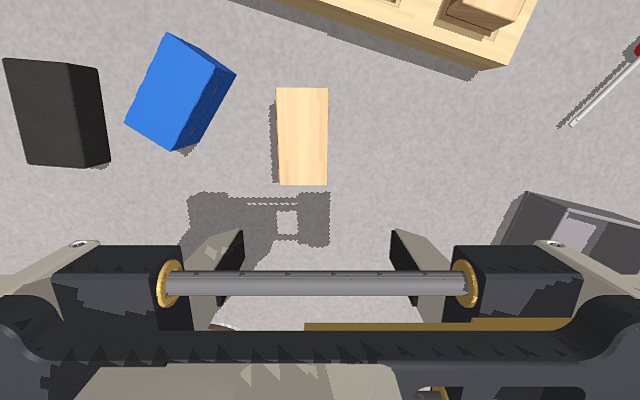

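Block B is at (302,135) in the view and unmoved, and the seated block's top reads 83 mm, as expected. Descending on B.

arm_command([
  {"xyz": [2.5, -0.7, 2], "turn": 0.1, "jaw": 0},
  {"xyz": [4.7, -1.4, 5], "turn": 0.1, "jaw": 0},
  {"xyz": [4.7, -1.4, 8], "turn": 0.1, "jaw": 0},
  {"xyz": [4.7, -1.4, 9], "turn": 0.1, "jaw": 0},
  {"xyz": [4.7, -1.4, 9], "turn": 0.1, "jaw": 0},
])

```text
clock: 13.88
position: [0.4429, -0.0282, 0.1032]
ee_rot: [3.09, 0.517, -0.013]
force: [0.3, -0.5, 0.5]
width: 0.998
```

```bash
python3 d.py 444.4 -27.3 44 -71.1
```

```text
t 13.88 p [442.9 -28.2 103.2] jaw -70.99 tilt 0.69 F [ 0.3 -0.5  0.5] w 0.998 q [-0.77  0.43  0.94  2.19 -0.49  0.76 -0.74]
d cm [ 0.23 -0.08  5.92] turn 0.10834103419506391
```

arm_command([
  {"xyz": [0.2, 0, 2], "turn": 0.1, "jaw": 0},
  {"xyz": [0.2, -0.1, 4], "turn": 0.1, "jaw": 0},
  {"xyz": [0.2, -0.1, 5.9], "turn": 0.1, "jaw": 0},
  {"xyz": [0.2, -0.1, 5.9], "turn": 0.1, "jaw": 60},
])

```text
clock: 14.22
position: [0.4432, -0.0276, 0.0434]
ee_rot: [3.091, 0.513, -0.017]
force: [-0.2, -0.7, -0.5]
width: 0.961
```

arm_command([
  {"xyz": [0, 0, 0], "turn": 0, "jaw": 180},
  {"xyz": [0, 0, 0], "turn": 0, "jaw": 180},
  {"xyz": [0, 0, 0], "turn": 0, "jaw": 180},
  {"xyz": [0, 0, 0], "turn": 0, "jaw": 180},
  {"xyz": [0, 0, 0], "turn": 0, "jaw": 180},
])

```text
clock: 14.63
position: [0.4438, -0.0274, 0.0442]
ee_rot: [3.091, 0.514, -0.014]
force: [0.9, 0.2, 0.7]
width: 0.616
```

arm_command([
  {"xyz": [0, 0, 0], "turn": 0, "jaw": 180},
  {"xyz": [0, 0, 0], "turn": 0, "jaw": 180},
  {"xyz": [0, 0, 0], "turn": 0, "jaw": 180},
])

```text
clock: 14.88
position: [0.4441, -0.0273, 0.0446]
ee_rot: [3.091, 0.514, -0.013]
force: [-1.1, 1.2, 6.5]
width: 0.539
```

```bash
python3 d.py 635.7 59.1 140 -87.45
```

```text
t 14.88 p [444.1 -27.3  44.6] jaw -71.13 tilt 0.66 F [-1.1  1.2  6.5] w 0.539 q [-0.65  0.53  0.8   2.23 -0.64  0.63 -0.62]
d cm [20.83 -1.92 -9.76] turn 16.321331293201737
```

arm_command([
  {"xyz": [0, 0, -2.5], "turn": 0, "jaw": 180},
  {"xyz": [0, 0, -5], "turn": 0, "jaw": 180},
  {"xyz": [0, 0, -7.5], "turn": 0, "jaw": 180},
  {"xyz": [0, 0, -9.5], "turn": 0, "jaw": 180},
])

```text
clock: 15.22
position: [0.4445, -0.0268, 0.1408]
ee_rot: [3.091, 0.512, -0.014]
force: [0.8, 1.0, -1.2]
width: 0.546
```

arm_command([
  {"xyz": [4, -0.4, 0], "turn": 3, "jaw": 180},
  {"xyz": [8, -0.8, 0], "turn": 7, "jaw": 180},
  {"xyz": [12, -1.1, 0], "turn": 10, "jaw": 180},
  {"xyz": [16, -1.5, 0], "turn": 13, "jaw": 180},
  {"xyz": [19, -1.8, 0], "turn": 16.3, "jaw": 180},
])

```text
clock: 15.63
position: [0.6207, 0.054, 0.138]
ee_rot: [3.132, 0.069, -0.012]
force: [0.8, 0.3, -1.9]
width: 0.542
```

```bash
python3 d.py 635.7 59.1 100 -87.45
```

```text
t 15.63 p [620.7  54.  138. ] jaw -87.47 tilt 0.68 F [ 0.8  0.3 -1.9] w 0.542 q [-0.77  0.69  0.97  1.72 -0.62  1.08 -1.13]
d cm [ 1.55 -0.48  3.78] turn -0.020638340762531016
```

arm_command([
  {"xyz": [1.5, -0.48, 1], "turn": 0, "jaw": 180},
  {"xyz": [1.5, -0.48, 2], "turn": 0, "jaw": 180},
  {"xyz": [1.5, -0.48, 3], "turn": 0, "jaw": 180},
  {"xyz": [1.5, -0.48, 3.6], "turn": 0, "jaw": 180},
  {"xyz": [1.5, -0.48, 3.6], "turn": 0, "jaw": 180},
])

```text
clock: 16.05
position: [0.6332, 0.0585, 0.1002]
ee_rot: [3.132, 0.067, -0.018]
force: [-0.4, 0.6, -2.4]
width: 0.541
```

```bash
python3 d.py 635.7 59.1 54 -87.45
```

```text
t 16.05 p [633.2  58.5 100.2] jaw -87.54 tilt 0.83 F [-0.4  0.6 -2.4] w 0.541 q [-0.74  0.75  0.92  1.72 -0.67  1.04 -1.11]
d cm [ 0.31 -0.09  4.61] turn -0.09090597599855244
```

arm_command([
  {"xyz": [0.35, -0.08, 0.3], "turn": -0.1, "jaw": 180},
  {"xyz": [0.35, -0.08, 0.6], "turn": -0.1, "jaw": 180},
  {"xyz": [0.35, -0.08, 0.6], "turn": -0.1, "jaw": 180},
])

```text
clock: 16.3
position: [0.6363, 0.0594, 0.094]
ee_rot: [3.132, 0.07, -0.018]
force: [0.6, -0.3, -2.1]
width: 0.546
```

```bash
python3 d.py 635.7 59.1 54 -87.45
```

```text
t 16.3 p [636.3  59.4  94. ] jaw -87.45 tilt 0.83 F [ 0.6 -0.3 -2.1] w 0.546 q [-0.73  0.76  0.92  1.72 -0.68  1.03 -1.1 ]
d cm [-0.01 -0.01  4.  ] turn -0.0012334606591508646
```

arm_command([
  {"xyz": [0, 0, 0.8], "turn": 0, "jaw": 180},
  {"xyz": [0, 0, 1.6], "turn": 0, "jaw": 180},
  {"xyz": [0, 0, 2.2], "turn": 0, "jaw": 180},
  {"xyz": [0, 0, 2.8], "turn": 0, "jaw": 180},
  {"xyz": [0, 0, 2.8], "turn": 0, "jaw": 180},
])

```text
clock: 16.72
position: [0.635, 0.0593, 0.0644]
ee_rot: [3.132, 0.07, -0.021]
force: [-0.5, -0.2, -3.0]
width: 0.544
```

```bash
python3 d.py 635.7 59.1 54 -87.45
```

```text
t 16.72 p [635.   59.3  64.4] jaw -87.45 tilt 0.93 F [-0.5 -0.2 -3. ] w 0.544 q [-0.72  0.79  0.89  1.74 -0.71  0.98 -1.08]
d cm [0.08 0.01 1.04] turn -0.0002428435800254647
```

arm_command([
  {"xyz": [0.05, 0, 0.4], "turn": 0, "jaw": 180},
  {"xyz": [0.05, 0, 0.8], "turn": 0, "jaw": 180},
  {"xyz": [0.05, 0, 1.0], "turn": 0, "jaw": 180},
  {"xyz": [0.05, 0, 1.0], "turn": 0, "jaw": 180},
])

```text
clock: 17.05
position: [0.6353, 0.0591, 0.0547]
ee_rot: [3.132, 0.069, -0.021]
force: [-1.7, -0.5, 2.3]
width: 0.54
```

arm_command([
  {"xyz": [0, 0, 0], "turn": 0, "jaw": 60},
  {"xyz": [0, 0, 0], "turn": 0, "jaw": 60},
  {"xyz": [0, 0, 0], "turn": 0, "jaw": 40},
  {"xyz": [0, 0, 0], "turn": 0, "jaw": 40},
])

```text
clock: 17.38
position: [0.6355, 0.0591, 0.0548]
ee_rot: [3.132, 0.069, -0.021]
force: [0.5, -0.8, -0.8]
width: 0.787
```

arm_command([
  {"xyz": [0, 0, -2], "turn": 0, "jaw": 40},
  {"xyz": [0, 0, -5], "turn": 0, "jaw": 20},
  {"xyz": [0, 0, -8], "turn": 0, "jaw": 0},
  {"xyz": [0, 0, -11], "turn": 0, "jaw": 0},
  {"xyz": [0, 0, -14], "turn": 0, "jaw": 0},
])

```text
clock: 17.8
position: [0.6372, 0.0602, 0.1962]
ee_rot: [3.132, 0.069, -0.021]
force: [0.3, -0.6, 0.1]
width: 0.992
```

```bash
python3 d.py 475 425 200; python3 -c "
from h import *
d=snap('wrist','w7');snap('side','s7')"; python3 fw.py w7|head -7
```

```text
t 17.8 p [637.2  60.2 196.2] jaw -87.48 tilt 0.91 F [ 0.3 -0.6  0.1] w 0.992 q [-0.78  0.66  1.    1.61 -0.58  1.21 -1.18]
d cm [-14.61 -37.16  -0.49] turn 0
(0.066, 0.085) px [317. 184.] (636.0, 58.6, 95.7, 50.8, 2.6, 84.4, 2749)
(0.066, 0.085) px [506. 184.] (644.3, -140.4, 96.2, 52.8, 2.4, 84.2, 3942)
(0.042, 0.055) px [392. 167.] (641.3, -40.6, 310.6, 138.8, -87.5, 48.7, 16946)
(0.004, 0.0085) px [67. 85.] (725.1, 352.0, 58.8, 6.2, -11.8, 6.2, 161)
(0.004, 0.0085) px [188. 196.] (590.3, 224.8, 110.6, 109.8, 84.8, 6.9, 6210)
(0.03, 0.0415) px [25. 78.] (729.9, 372.1, 60.4, 47.3, -15.0, 40.3, 2438)
(0.03, 0.0415) px [416. 189.] (629.0, -62.9, 114.4, 48.5, -26.1, 35.9, 496)
```

View pics/s7.png

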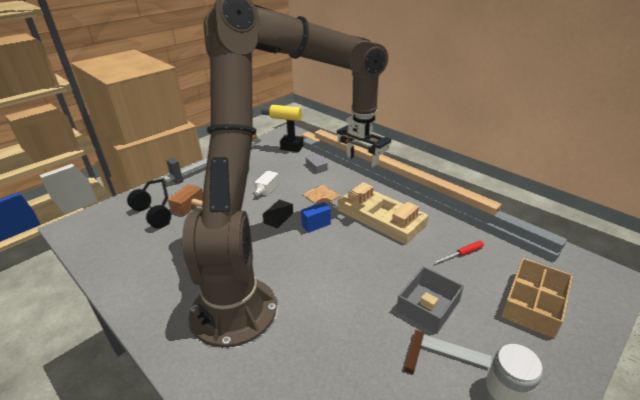

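Wrist and side views agree that both blocks are seated: tops at 84 mm, centres within 1 mm of pocket0 and pocket2. The mat is at (590,225). Next is the bottle.

```bash
python3 d.py 370 385 200 -70
```

```text
t 17.9 p [640.1  59.5 199.8] jaw -87.47 tilt 0.57 F [ 0.2 -0.6 -0.4] w 0.998 q [-0.78  0.66  1.01  1.61 -0.58  1.21 -1.18]
d cm [-25.55 -33.71  -0.14] turn -17.473511194573447
```

arm_command([
  {"xyz": [-2.3, -3, 0], "turn": -3, "jaw": 0},
  {"xyz": [-4.6, -6, 0], "turn": -7, "jaw": 0},
  {"xyz": [-6.9, -9, 0], "turn": -10, "jaw": 0},
  {"xyz": [-9.2, -12, 0], "turn": -14, "jaw": 0},
  {"xyz": [-11.5, -15, 0], "turn": -17.5, "jaw": 0},
])

```text
clock: 18.32
position: [0.5171, 0.2054, 0.1988]
ee_rot: [3.086, 0.55, -0.011]
force: [0.4, 0.6, 0.2]
width: 0.998
```

```bash
python3 d.py 370 385 200 -70
```

```text
t 18.32 p [517.1 205.4 198.8] jaw -69.78 tilt 0.57 F [0.4 0.6 0.2] w 0.998 q [-1.17  0.5   1.01  1.83 -0.47  1.09 -1.2 ]
d cm [ -7.6  -21.94  -0.18] turn 0.21689406408641787
```

arm_command([
  {"xyz": [-1.4, -3.8, 0], "turn": 0, "jaw": 0},
  {"xyz": [-2.7, -7.6, 0], "turn": 0, "jaw": 0},
  {"xyz": [-4, -11.4, 0], "turn": 0, "jaw": 0},
  {"xyz": [-5.3, -15.2, 0], "turn": 0, "jaw": 0},
  {"xyz": [-6.6, -19, 0], "turn": 0, "jaw": 0},
])

```text
clock: 18.73
position: [0.3877, 0.3622, 0.198]
ee_rot: [3.086, 0.55, -0.011]
force: [1.4, 1.1, 0.1]
width: 1.001
```

arm_command([
  {"xyz": [-1, -3, 0], "turn": 0, "jaw": 0},
  {"xyz": [-1, -3, 0], "turn": 0, "jaw": 0},
  {"xyz": [-1, -3, 0], "turn": 0, "jaw": 0},
])

```text
clock: 18.98
position: [0.3661, 0.3887, 0.1972]
ee_rot: [3.084, 0.558, -0.012]
force: [0.3, -0.1, 0.1]
width: 0.995
```

```bash
python3 d.py 370 385 200 -70;  python3 -c "
from h import *
d=snap('wrist','w8')
W=cloud(d)
from fit import rect
m=((W[...,2]>.012)&(W[...,2]<.065)&(d['frame'].min(-1)>140)).astype(np.uint8);m[240:]=0
n,l,st,c=cv2.connectedComponentsWithStats(m)
for i in range(1,n):
    if st[i,4]>300: print(c[i],st[i],rect(W[l==i]))
"; python3 fw.py w8
```

```text
t 18.98 p [366.1 388.7 197.2] jaw -69.48 tilt 0.62 F [ 0.3 -0.1  0.1] w 0.995 q [-1.66  0.48  1.06  1.88 -0.47  1.08 -1.62]
d cm [ 0.24  0.48 -0.27] turn 0.5169957610086158
[319.5773513   70.41986522] [ 291   10   59  141 6826] (459.4, 420.2, 134.5, 55.9, 20.2, 56.5, 6826)
(0.066, 0.085) px [586. 203.] (441.5, 105.5, 95.8, 53.8, -15.1, 74.5, 3916)
(0.042, 0.055) px [179.  51.] (447.1, 563.5, 70.5, 34.2, -8.2, 49.1, 869)
(0.042, 0.055) px [634.  92.] (572.0, 109.7, 29.9, 14.2, 36.9, 46.5, 234)
(0.042, 0.055) px [319. 123.] (424.2, 407.7, 40.2, 13.3, -69.5, 48.0, 289)
(0.042, 0.055) px [552. 191.] (443.5, 129.2, 101.0, 30.7, 1.6, 48.7, 814)
(0.042, 0.055) px [438. 202.] (387.8, 242.6, 81.9, 64.7, 14.8, 45.7, 3505)
(0.042, 0.055) px [133. 223.] (239.0, 579.7, 70.3, 17.6, -86.0, 48.6, 344)
(0.004, 0.0085) px [523.  43.] (589.4, 225.0, 110.7, 110.6, 84.3, 6.6, 9012)
(0.004, 0.0085) px [616.  70.] (591.1, 100.1, 111.2, 55.0, 40.5, 6.2, 364)
(0.004, 0.0085) px [526. 180.] (447.6, 129.3, 95.3, 5.9, -13.7, 6.2, 199)
(0.03, 0.0415) px [191.  67.] (443.6, 557.0, 83.3, 49.4, -4.5, 37.4, 882)
(0.
[... 191 characters left out ...]
31.0, 7.0, 8.5, 34.0, 194)
(0.03, 0.0415) px [543. 188.] (440.6, 128.5, 103.0, 36.5, 6.2, 35.9, 656)
(0.03, 0.0415) px [418. 190.] (395.5, 265.9, 103.5, 48.3, -21.8, 36.0, 322)
(0.03, 0.0415) px [142. 220.] (238.5, 578.6, 72.5, 21.8, -89.3, 35.8, 290)
(0.006, 0.015) px [523.  43.] (589.2, 225.5, 109.5, 109.5, -5.3, 6.9, 6895)
(0.006, 0.015) px [618.  70.] (591.1, 101.7, 106.0, 52.0, 38.9, 10.1, 682)
(0.006, 0.015) px [ 20. 159.] (254.2, 740.2, 40.0, 20.4, 40.9, 10.6, 238)
(0.006, 0.015) px [527. 183.] (438.0, 127.3, 106.1, 42.6, 9.8, 10.5, 424)
(0.006, 0.015) px [410. 186.] (391.2, 266.5, 109.1, 49.6, -19.5, 10.1, 222)
(0.006, 0.015) px [156. 215.] (237.6, 573.7, 75.4, 30.3, 81.8, 10.7, 212)
```

View pics/w8.png

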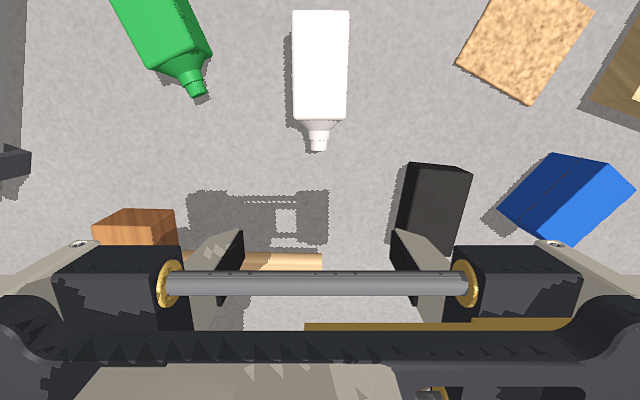

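The view shows the white bottle from (320,10) at the foot to (318,151) at the cap tip. Its fit is 134.5 mm long with yaw 20.2°, which matches. The green look-alike is at (165,40). I'll grip the cap lightly across and swing the bottle up about its foot edge.

```bash
python3 d.py 405.4 400.3 110 -69.8; python3 - <<'E'
from h import *
d=load('w8');W=cloud(d)
a=np.radians(20.2);u=np.array([np.cos(a),np.sin(a)]);n=np.array([-u[1],u[0]])
m=(W[...,2]>.012)&(W[...,2]<.065)&(d['frame'].min(-1)>140);m[240:]=0
P=W[m];P=P[np.hypot(P[:,0]-.4594,P[:,1]-.4202)<.08]
q=P[:,:2]-[.4594,.4202];s=67.5-q@u*1000;t=q@n*1000
for k in range(96,136,3):
    b=(s>k)&(s<k+3)
    if b.sum(): print(k,t[b].min().round(1),t[b].max().round(1),(P[b,2].max()*1000).round(1))
E
```

```text
t 19.03 p [367.5 387.1 197.6] jaw -69.67 tilt 0.6 F [ 0.5 -0.2  0.2] w 0.996 q [-1.65  0.48  1.06  1.88 -0.47  1.08 -1.62]
d cm [4.09 0.02 8.72] turn 0.13144553835269335
96 -27.0 27.1 58.9
99 -26.2 24.1 56.5
102 -22.4 18.4 53.1
105 -19.3 16.4 49.8
108 -14.7 14.2 45.7
111 -11.6 12.2 43.2
114 -11.7 12.2 42.4
117 -11.9 11.0 42.6
120 -10.6 11.0 42.1
123 -9.7 8.8 40.2
126 -8.4 8.8 40.0
129 -8.5 8.8 39.6
132 -8.5 8.8 39.5
```

arm_command([
  {"xyz": [2, 0, 2], "turn": 0, "jaw": 60},
  {"xyz": [4.3, 0, 5], "turn": 0, "jaw": 100},
  {"xyz": [4.3, 0, 8.5], "turn": 0, "jaw": 100},
  {"xyz": [4.3, 0, 8.5], "turn": 0, "jaw": 100},
  {"xyz": [4.3, 0, 8.5], "turn": 0, "jaw": 100},
])

```text
clock: 19.45
position: [0.4078, 0.3987, 0.1114]
ee_rot: [3.083, 0.547, -0.015]
force: [-0.7, 0.2, 0.9]
width: 0.685
```

```bash
python3 d.py 407.8 401.2 17 -69.8
```

```text
t 19.45 p [407.8 398.7 111.4] jaw -69.87 tilt 0.8 F [-0.7  0.2  0.9] w 0.685 q [-1.48  0.63  0.93  1.88 -0.61  0.96 -1.49]
d cm [ 0.19 -0.32  9.43] turn -0.07344253556992442
```

arm_command([
  {"xyz": [0.2, -0.2, 3], "turn": 0, "jaw": 100},
  {"xyz": [0.2, -0.3, 6], "turn": 0, "jaw": 100},
  {"xyz": [0.2, -0.3, 8.5], "turn": 0, "jaw": 100},
  {"xyz": [0.2, -0.3, 9.4], "turn": 0, "jaw": 100},
  {"xyz": [0.2, -0.3, 9.4], "turn": 0, "jaw": 100},
])

```text
clock: 19.87
position: [0.4079, 0.4004, 0.0174]
ee_rot: [3.082, 0.546, -0.016]
force: [0.1, -0.7, 0.4]
width: 0.61
```

```bash
python3 d.py 407.8 401.2 17 -69.8
```

```text
t 19.87 p [407.9 400.4  17.4] jaw -69.91 tilt 0.87 F [ 0.1 -0.7  0.4] w 0.61 q [-1.4   0.75  0.8   1.94 -0.74  0.8  -1.39]
d cm [ 0.02 -0.08  0.04] turn -0.1132785907377638
```

arm_command([
  {"xyz": [0, -0.05, 0], "turn": 0, "jaw": 215},
  {"xyz": [0, -0.05, 0], "turn": 0, "jaw": 215},
  {"xyz": [0, -0.05, 0], "turn": 0, "jaw": 215},
  {"xyz": [0, -0.05, 0], "turn": 0, "jaw": 215},
  {"xyz": [0, -0.05, 0], "turn": 0, "jaw": 215},
], force=8)

```text
clock: 20.28
position: [0.4081, 0.4013, 0.0183]
ee_rot: [3.083, 0.546, -0.015]
force: [-0.7, 0.7, -0.1]
width: 0.295
```

arm_command([
  {"xyz": [0, 0, 0], "turn": 0, "jaw": 215},
  {"xyz": [0, 0, 0], "turn": 0, "jaw": 215},
  {"xyz": [0, 0, 0], "turn": 0, "jaw": 215},
])

```text
clock: 20.53
position: [0.408, 0.4014, 0.0183]
ee_rot: [3.083, 0.546, -0.015]
force: [0.1, 0.1, -0.9]
width: 0.263
```

```bash
python3 d.py
```

```text
t 20.53 p [408.  401.4  18.3] jaw -69.9 tilt 0.79 F [ 0.1  0.1 -0.9] w 0.263 q [-1.4   0.75  0.8   1.94 -0.74  0.8  -1.39]
```

The cap is gripped at about 24 mm. Starting the arc slowly.

arm_command([
  {"xyz": [0.2, 0, -0.8], "turn": 0, "jaw": 215},
  {"xyz": [0.4, 0, -1.5], "turn": 0, "jaw": 215},
  {"xyz": [0.7, 0, -2.2], "turn": 0, "jaw": 215},
  {"xyz": [1.0, 0, -2.9], "turn": 0, "jaw": 215},
  {"xyz": [1.4, 0, -3.5], "turn": 0, "jaw": 215},
])

```text
clock: 20.95
position: [0.4218, 0.4068, 0.0542]
ee_rot: [3.084, 0.547, -0.014]
force: [-0.8, -0.4, 0.3]
width: 0.264
```

```bash
python3 d.py; python3 -c "
from h import *
d=snap('wrist','w9')
d=snap('side','s9');cv2.imwrite('pics/s9z.png',cv2.resize(d['frame'][100:260,180:380,::-1],None,fx=3,fy=3))"
```

```text
t 20.95 p [421.8 406.8  54.2] jaw -69.89 tilt 0.77 F [-0.8 -0.4  0.3] w 0.264 q [-1.41  0.72  0.85  1.88 -0.69  0.88 -1.43]
```

View pics/s9z.png

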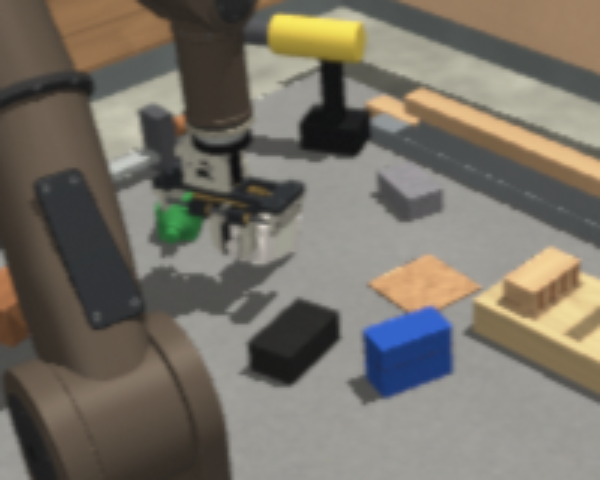

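View pics/w9.png

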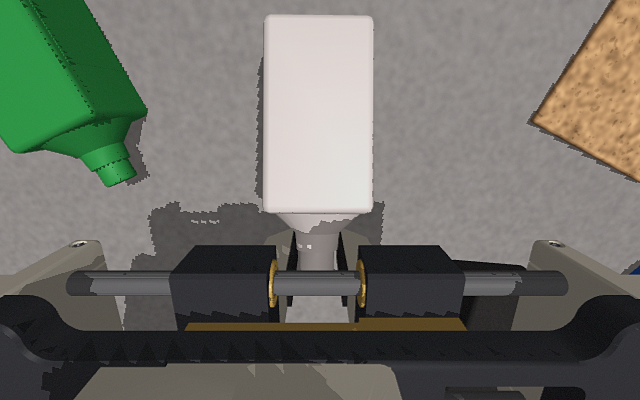

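The bottle is still held at (320,110). I'll check its tilt from the depth.

```bash
cat > tilt.py <<'E'
import sys
from h import *
d=load(sys.argv[1]);W=cloud(d)
for r in (20,60,100,140,180,205,215,225,235,245): print(r,(W[r,319]*1000).round(0),d['frame'][r,319])
E
python3 tilt.py w9
```

```text
20 [535. 447.  55.] [218 209 206]
60 [518. 441.  61.] [221 212 209]
100 [500. 435.  66.] [226 217 214]
140 [483. 428.  74.] [226 220 216]
180 [465. 422.  79.] [225 220 217]
205 [454. 418.  84.] [226 222 218]
215 [449. 416.  83.] [197 189 186]
225 [442. 413.  79.] [119 112 110]
235 [435. 411.  75.] [142 135 132]
245 [430. 409.  76.] [140 131 128]
```

Tilt is about 18°, with the foot on the table as intended. Continuing.

arm_command([
  {"xyz": [0.6, 0, -1.0], "turn": 0, "jaw": 215},
  {"xyz": [1.3, 0, -1.8], "turn": 0, "jaw": 215},
  {"xyz": [2.0, 0, -2.6], "turn": 0, "jaw": 215},
  {"xyz": [2.8, 0, -3.3], "turn": 0, "jaw": 215},
  {"xyz": [3.7, 0, -4.0], "turn": 0, "jaw": 215},
])

```text
clock: 21.47
position: [0.4584, 0.4205, 0.0948]
ee_rot: [3.085, 0.546, -0.012]
force: [0.9, -0.6, -2.5]
width: 0.263
```

```bash
python3 d.py; python3 -c "
from h import *
d=snap('wrist','w10')"; python3 tilt.py w10
```

```text
t 21.47 p [458.4 420.5  94.8] jaw -69.91 tilt 0.66 F [ 0.9 -0.6 -2.5] w 0.263 q [-1.38  0.72  0.89  1.76 -0.65  1.   -1.46]
20 [595. 468.   1.] [159 155 153]
60 [568. 458.   0.] [163 158 156]
100 [538. 448.  65.] [224 216 212]
140 [516. 440.  87.] [225 216 213]
180 [499. 434. 108.] [225 217 213]
205 [486. 430. 110.] [235 227 223]
215 [480. 428. 110.] [236 226 223]
225 [475. 426. 111.] [153 144 142]
235 [471. 424. 114.] [154 146 144]
245 [466. 422. 116.] [150 141 139]
```

View pics/w10.png

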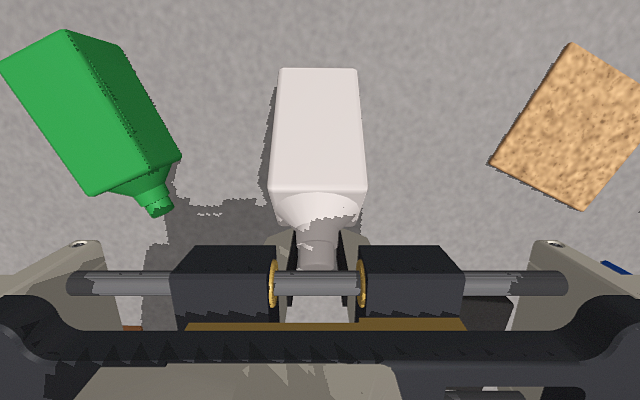

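Tilt is now about 46°. Continuing to upright.

arm_command([
  {"xyz": [0.9, 0, -0.6], "turn": 0, "jaw": 215},
  {"xyz": [1.8, 0, -1.1], "turn": 0, "jaw": 215},
  {"xyz": [2.8, 0, -1.5], "turn": 0, "jaw": 215},
  {"xyz": [3.8, 0, -1.8], "turn": 0, "jaw": 215},
  {"xyz": [4.8, 0, -2.0], "turn": 0, "jaw": 215},
])

```text
clock: 21.93
position: [0.5067, 0.4382, 0.1161]
ee_rot: [3.086, 0.546, -0.006]
force: [-0.0, 0.5, -3.6]
width: 0.231
```

```bash
python3 d.py; python3 -c "
from h import *
d=snap('wrist','w11')"; python3 tilt.py w11
```

```text
t 21.93 p [506.7 438.2 116.1] jaw -69.93 tilt 0.51 F [-0.   0.5 -3.6] w 0.231 q [-1.31  0.76  0.89  1.62 -0.64  1.09 -1.47]
20 [649. 487.   1.] [184 179 177]
60 [620. 477.   1.] [186 182 180]
100 [588. 465.   0.] [187 181 179]
140 [554. 452.   1.] [187 183 180]
180 [541. 449. 103.] [249 240 237]
205 [530. 445. 118.] [182 173 170]
215 [528. 445. 129.] [165 157 154]
225 [526. 444. 138.] [180 173 169]
235 [521. 443. 140.] [180 171 168]
245 [516. 441. 140.] [180 171 168]
```

View pics/w11.png

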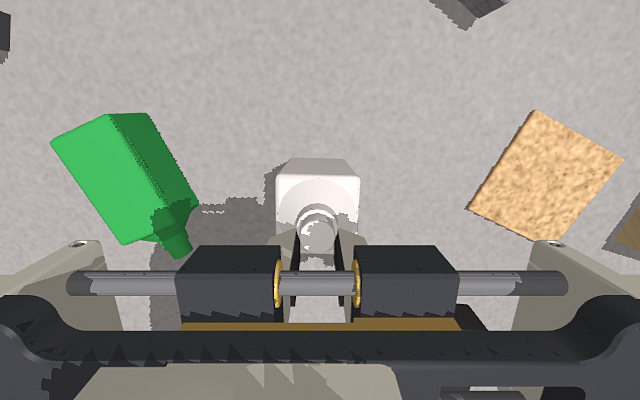

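The bottle looks nearly upright at (318,215), but the jaw width fell to 21 mm, so the grip has shifted on the cap. Checking from the side.

```bash
python3 -c "
from h import *
d=snap('side','s11');a=cv2.resize(d['frame'][100:230,190:330,::-1],None,fx=3,fy=3)
d=snap('scene','c11');b=cv2.resize(d['frame'][80:230,350:480,::-1],None,fx=3,fy=3)
h=max(a.shape[0],b.shape[0]);f=lambda i:cv2.copyMakeBorder(i,0,h-i.shape[0],0,0,0)
cv2.imwrite('pics/sc11.png',np.hstack([f(a),f(b)]))
d=load('w11');W=cloud(d);m=(W[...,2]>.085)&(W[...,2]<.2)&(d['frame'].min(-1)>110);m[:150]=0;m[255:]=0;m[:,:270]=0;m[:,370:]=0
P=W[m]*1000
for z in range(85,145,5):
    b=P[(P[:,2]>=z)&(P[:,2]<z+5)]
    if len(b): print(z,len(b),b.min(0).round(),b.max(0).round())
"
```

```text
85 87 [533. 426.  85.] [550. 475.  90.]
90 95 [534. 426.  90.] [550. 475.  95.]
95 189 [505. 419.  95.] [551. 476. 100.]
100 1656 [488. 412. 100.] [551. 476. 105.]
105 1161 [489. 415. 105.] [541. 467. 110.]
110 864 [496. 422. 110.] [537. 462. 115.]
115 247 [509. 425. 115.] [532. 457. 120.]
120 239 [508. 421. 120.] [531. 462. 125.]
125 471 [505. 416. 125.] [530. 467. 130.]
130 297 [506. 416. 130.] [529. 466. 135.]
135 1075 [505. 416. 135.] [529. 466. 140.]
140 212 [508. 423. 140.] [526. 460. 145.]
```

View pics/sc11.png

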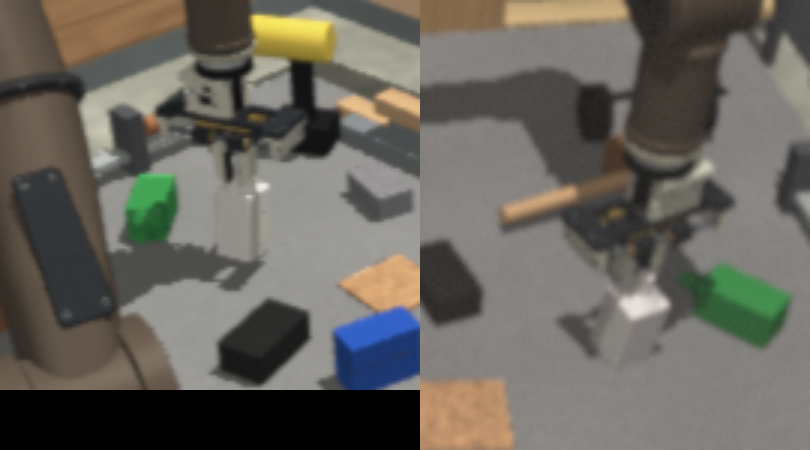

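The bottle hangs upright about 4–5 mm above the table, with the pads on the near side of the cap. I'll set it down, release and re-grip it centred.

arm_command([
  {"xyz": [0, 0, 0.2], "turn": 0, "jaw": 215},
  {"xyz": [0, 0, 0.35], "turn": 0, "jaw": 215},
  {"xyz": [0, 0, 0.5], "turn": 0, "jaw": 215},
  {"xyz": [0, 0, 0.5], "turn": 0, "jaw": 215},
])

```text
clock: 22.42
position: [0.5092, 0.4383, 0.1152]
ee_rot: [3.089, 0.545, 0.004]
force: [-2.9, -1.6, 25.9]
width: 0.206
```

```bash
python3 d.py; python3 -c "
from h import *
d=snap('wrist','w12')
W=cloud(d);m=(W[...,2]>.085)&(W[...,2]<.2)&(d['frame'].min(-1)>110);m[:150]=0;m[255:]=0;m[:,:270]=0;m[:,370:]=0
P=W[m]*1000
for z in range(85,145,5):
    b=P[(P[:,2]>=z)&(P[:,2]<z+5)]
    if len(b): print(z,len(b),b.min(0).round(),b.max(0).round())
"
```

```text
t 22.42 p [509.2 438.3 115.2] jaw -69.99 tilt 0.33 F [-2.9 -1.6 25.9] w 0.206 q [-1.31  0.76  0.89  1.62 -0.64  1.08 -1.47]
85 18 [541. 445.  85.] [545. 456.  90.]
90 52 [534. 426.  90.] [552. 476.  95.]
95 737 [509. 415.  95.] [552. 476. 100.]
100 1237 [497. 412. 100.] [549. 473. 105.]
105 1082 [492. 414. 105.] [541. 466. 110.]
110 829 [496. 422. 110.] [538. 461. 115.]
115 162 [510. 427. 115.] [534. 457. 120.]
120 347 [510. 420. 120.] [535. 462. 125.]
125 284 [508. 418. 125.] [534. 466. 130.]
130 270 [508. 417. 130.] [534. 466. 135.]
135 1144 [508. 416. 135.] [534. 466. 140.]
140 120 [511. 425. 140.] [524. 459. 145.]
```

View pics/w12.png

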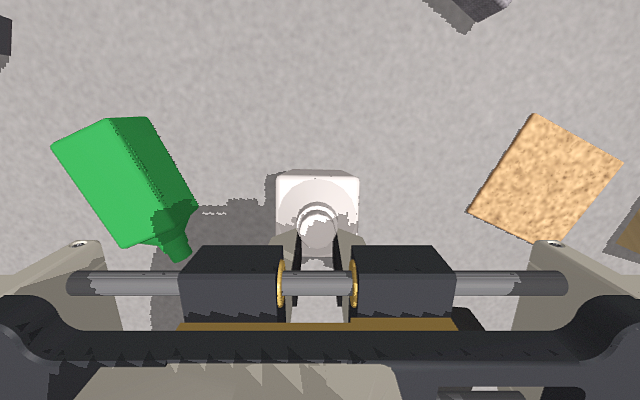

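The bottle is standing on the table (26 N reaction) and looks upright. Opening, then re-measuring.

arm_command([
  {"xyz": [0, 0, -0.3], "turn": 0, "jaw": 150},
  {"xyz": [0, 0, -0.4], "turn": 0, "jaw": 130},
  {"xyz": [0, 0, -0.4], "turn": 0, "jaw": 130},
  {"xyz": [0, 0, -0.4], "turn": 0, "jaw": 130},
])

```text
clock: 22.8
position: [0.5084, 0.4384, 0.1187]
ee_rot: [3.089, 0.546, 0.003]
force: [0.3, 0.6, 0.2]
width: 0.449
```

arm_command([
  {"xyz": [-2, 0, -1], "turn": 0, "jaw": 130},
  {"xyz": [-5, 0, -4], "turn": 0, "jaw": 130},
  {"xyz": [-6, 0, -5], "turn": 0, "jaw": 130},
  {"xyz": [-6, 0, -5], "turn": 0, "jaw": 130},
])

```text
clock: 23.13
position: [0.4504, 0.4182, 0.1702]
ee_rot: [3.09, 0.547, 0.003]
force: [0.8, 0.7, -0.3]
width: 0.487
```

```bash
python3 d.py; cat > bot.py <<'E'
import sys
from h import *
from fit import rect
d=load(sys.argv[1])
W=cloud(d);m=(W[...,2]>.085)&(W[...,2]<.2)&(d['frame'].min(-1)>110);m[245:]=0;m[:,:230]=0;m[:,410:]=0
P=W[m]
for a,b in((.096,.112),(.132,.155)):
    Q=P[(P[:,2]>a)&(P[:,2]<b)]
    if len(Q)>20: print(a,rect(Q),'z',np.percentile(Q[:,2]*1000,[5,50,95]).round(1))
Q=P[P[:,2]>.132]
if len(Q)>20:
    A=np.c_[Q[:,:2],np.ones(len(Q))];Q=Q[abs(Q[:,2]-np.median(Q[:,2]))<.004];A=np.c_[Q[:,:2],np.ones(len(Q))];print('slope',np.linalg.lstsq(A,Q[:,2],rcond=None)[0][:2].round(3))
E
python3 -c "
from h import *
snap('wrist','w13')"; python3 bot.py w13
```

```text
t 23.13 p [450.4 418.2 170.2] jaw -69.92 tilt 0.21 F [ 0.8  0.7 -0.3] w 0.487 q [-1.44  0.62  0.96  1.72 -0.56  1.1  -1.52]
0.096 (502.9, 436.4, 55.9, 55.9, 18.4, 102.4, 3647) z [ 98.6 102.4 110.7]
0.132 (502.9, 436.6, 19.0, 18.9, -26.0, 135.7, 634) z [134.3 135.7 136.8]
slope [0.62  0.228]
```

View pics/w13.png

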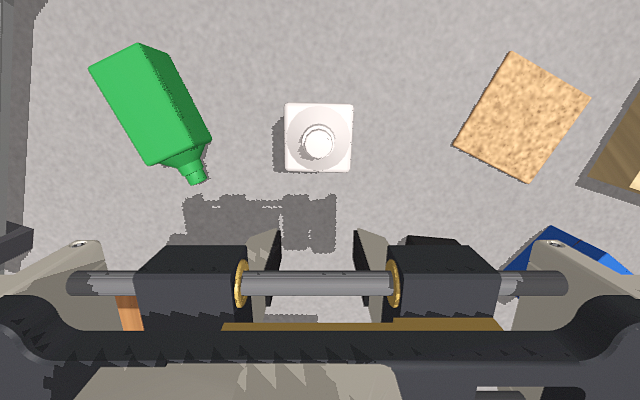

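The bottle stands by itself at (318,135) in the view: top at 135.7 mm, axis at (503,436.5), yaw 18.4°. I'll regrip it firmly by the upper body.

```bash
python3 d.py 502.9 436.5 165 -71.6
```

```text
t 23.18 p [451.1 418.5 169.1] jaw -69.9 tilt 0.24 F [ 0.5 -0.2 -0.1] w 0.49 q [-1.44  0.62  0.96  1.72 -0.56  1.1  -1.52]
d cm [5.48 0.09 0.42] turn 1.6976049508843545
```

arm_command([
  {"xyz": [2, 0, 0], "turn": 1.7, "jaw": 0},
  {"xyz": [4, 0, 0], "turn": 1.7, "jaw": 0},
  {"xyz": [5.5, 0.1, 0], "turn": 1.7, "jaw": 0},
  {"xyz": [5.5, 0.1, 0], "turn": 1.7, "jaw": 0},
  {"xyz": [5.5, 0.1, 0], "turn": 1.7, "jaw": 0},
])

```text
clock: 23.6
position: [0.5037, 0.4359, 0.1676]
ee_rot: [3.096, 0.5, 0.002]
force: [-1.2, -0.1, -1.1]
width: 0.803
```

```bash
python3 d.py 502.9 436.5 78 -71.6
```

```text
t 23.6 p [503.7 435.9 167.6] jaw -71.66 tilt 0.32 F [-1.2 -0.1 -1.1] w 0.803 q [-1.34  0.7   0.94  1.58 -0.6   1.17 -1.53]
d cm [-0.06 -0.14  8.96] turn -0.05925146967194905
```

arm_command([
  {"xyz": [-0.05, -0.1, 1], "turn": 0, "jaw": 0},
  {"xyz": [-0.05, -0.1, 3], "turn": 0, "jaw": 0},
  {"xyz": [-0.05, -0.1, 6], "turn": 0, "jaw": 0},
  {"xyz": [-0.05, -0.1, 8.5], "turn": 0, "jaw": 0},
  {"xyz": [-0.05, -0.1, 8.9], "turn": 0, "jaw": 0},
])

```text
clock: 24.02
position: [0.4993, 0.4349, 0.0732]
ee_rot: [3.092, 0.5, -0.009]
force: [-1.1, 0.8, -0.4]
width: 0.999
```

arm_command([
  {"xyz": [0, 0, 0], "turn": 0, "jaw": 170},
  {"xyz": [0, 0, 0], "turn": 0, "jaw": 170},
  {"xyz": [0, 0, 0], "turn": 0, "jaw": 170},
  {"xyz": [0, 0, 0], "turn": 0, "jaw": 170},
  {"xyz": [0, 0, 0], "turn": 0, "jaw": 170},
], force=20)

```text
clock: 24.43
position: [0.4999, 0.4353, 0.0745]
ee_rot: [3.094, 0.5, -0.006]
force: [0.6, 0.9, 0.9]
width: 0.684
```

arm_command([
  {"xyz": [0, 0, 0], "turn": 0, "jaw": 170},
  {"xyz": [0, 0, 0], "turn": 0, "jaw": 170},
  {"xyz": [0, 0, 0], "turn": 0, "jaw": 170},
])

```text
clock: 24.68
position: [0.5003, 0.4356, 0.0753]
ee_rot: [3.094, 0.5, -0.005]
force: [-0.4, -0.4, 5.5]
width: 0.608
```

```bash
python3 d.py 590 224.8 125 -71.6
```

```text
t 24.68 p [500.3 435.6  75.3] jaw -71.62 tilt 0.44 F [-0.4 -0.4  5.5] w 0.608 q [-1.31  0.79  0.86  1.67 -0.68  1.02 -1.46]
d cm [ 1.85 22.86 -4.83] turn -0.024949950365325435
```

Gripped at 56 mm across the body, with the bottle axis 2.7 mm ahead of the TCP. Lifting and carrying to the mat.

arm_command([
  {"xyz": [0, 0, -1.5], "turn": 0, "jaw": 170},
  {"xyz": [0, 0, -3], "turn": 0, "jaw": 170},
  {"xyz": [0, 0, -4.5], "turn": 0, "jaw": 170},
  {"xyz": [0, 0, -5], "turn": 0, "jaw": 170},
])

```text
clock: 25.02
position: [0.5019, 0.4363, 0.1288]
ee_rot: [3.096, 0.5, 0.0]
force: [0.1, -0.9, -1.7]
width: 0.61
```

arm_command([
  {"xyz": [0.2, 2, 0], "turn": 0, "jaw": 170},
  {"xyz": [0.5, 6, 0], "turn": 0, "jaw": 170},
  {"xyz": [0.8, 10, 0], "turn": 0, "jaw": 170},
  {"xyz": [1.1, 14, 0], "turn": 0, "jaw": 170},
  {"xyz": [1.4, 17, 0], "turn": 0, "jaw": 170},
])

```text
clock: 25.43
position: [0.5699, 0.2755, 0.1308]
ee_rot: [3.096, 0.496, 0.002]
force: [0.9, -0.0, -2.9]
width: 0.612
```

```bash
python3 d.py 587.2 224 125 -71.6
```

```text
t 25.43 p [569.9 275.5 130.8] jaw -71.79 tilt 0.37 F [ 0.9 -0.  -2.9] w 0.612 q [-1.1   0.68  0.91  1.71 -0.6   1.05 -1.24]
d cm [0.04 5.43 0.61] turn -0.18914138833702054
```

arm_command([
  {"xyz": [0, 2, 0], "turn": 0, "jaw": 170},
  {"xyz": [0, 4, 0.5], "turn": 0, "jaw": 170},
  {"xyz": [0, 5.4, 1.5], "turn": 0, "jaw": 170},
  {"xyz": [0, 5.4, 2.5], "turn": 0, "jaw": 170},
  {"xyz": [0, 5.4, 2.5], "turn": 0, "jaw": 170},
])

```text
clock: 25.85
position: [0.5859, 0.2232, 0.1048]
ee_rot: [3.096, 0.493, -0.002]
force: [-1.0, 0.8, -3.3]
width: 0.607
```

```bash
python3 d.py 587.2 224 83 -71.6
```

```text
t 25.85 p [585.9 223.2 104.8] jaw -71.89 tilt 0.37 F [-1.   0.8 -3.3] w 0.607 q [-1.    0.7   0.88  1.75 -0.62  1.   -1.14]
d cm [ 0.15 -0.05  2.18] turn -0.2906836185086945
```

arm_command([
  {"xyz": [0.15, -0.05, 0.7], "turn": 0, "jaw": 170},
  {"xyz": [0.15, -0.05, 1.3], "turn": 0, "jaw": 170},
  {"xyz": [0.15, -0.05, 1.8], "turn": 0, "jaw": 170},
  {"xyz": [0.15, -0.05, 2.2], "turn": 0, "jaw": 170},
  {"xyz": [0.15, -0.05, 2.3], "turn": 0, "jaw": 170},
])

```text
clock: 26.27
position: [0.5867, 0.2248, 0.0813]
ee_rot: [3.096, 0.495, -0.003]
force: [-2.3, 0.4, 2.5]
width: 0.607
```

```bash
python3 d.py 587.2 224 81.5 -71.6; python3 -c "
from h import *
d=snap('side','s14');cv2.imwrite('pics/s14z.png',cv2.resize(d['frame'][100:260,220:420,::-1],None,fx=3,fy=3))"
```

```text
t 26.27 p [586.7 224.8  81.3] jaw -71.83 tilt 0.37 F [-2.3  0.4  2.5] w 0.607 q [-0.98  0.73  0.85  1.76 -0.65  0.96 -1.12]
d cm [ 0.02  0.09 -0.02] turn -0.23211540643249862
```

View pics/s14z.png

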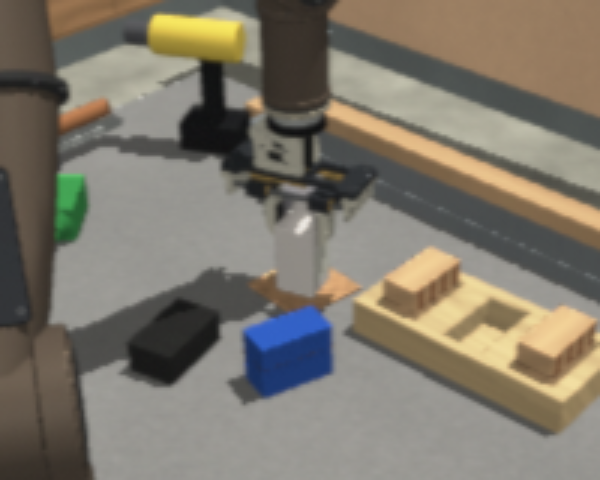

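The bottle is on the mat at (300,290) in the side view, and the contact force confirms it. Releasing and rising straight up.

arm_command([
  {"xyz": [0, 0, 0], "turn": 0, "jaw": 80},
  {"xyz": [0, 0, 0], "turn": 0, "jaw": 60},
  {"xyz": [0, 0, 0], "turn": 0, "jaw": 20},
  {"xyz": [0, 0, 0], "turn": 0, "jaw": 0},
  {"xyz": [0, 0, 0], "turn": 0, "jaw": 0},
])

```text
clock: 26.73
position: [0.587, 0.2246, 0.0817]
ee_rot: [3.096, 0.495, -0.002]
force: [-0.4, 0.6, 0.4]
width: 0.922
```

arm_command([
  {"xyz": [0, 0, -2], "turn": 0, "jaw": 0},
  {"xyz": [0, 0, -5], "turn": 0, "jaw": 0},
  {"xyz": [0, 0, -8], "turn": 0, "jaw": 0},
  {"xyz": [0, 0, -11], "turn": 0, "jaw": 0},
  {"xyz": [0, 0, -13], "turn": 0, "jaw": 0},
])

```text
clock: 27.15
position: [0.588, 0.2251, 0.2148]
ee_rot: [3.097, 0.494, 0.002]
force: [1.2, -0.1, 0.5]
width: 0.995
```

arm_command([
  {"xyz": [-2, 0, 0], "turn": 0, "jaw": 0},
  {"xyz": [-5, 0, 0], "turn": 0, "jaw": 0},
  {"xyz": [-9, 0, 0], "turn": 0, "jaw": 0},
  {"xyz": [-12, 0, 0], "turn": 0, "jaw": 0},
  {"xyz": [-12, 0, 0], "turn": 0, "jaw": 0},
])

```text
clock: 27.57
position: [0.4683, 0.1856, 0.2138]
ee_rot: [3.099, 0.492, -0.007]
force: [0.4, -0.5, -0.2]
width: 1.001
```

```bash
python3 d.py; python3 -c "
from h import *
snap('wrist','w15');snap('side','s15');snap('scene','c15')"; python3 bot.py w15; python3 fw.py w15 | head -12; python3 - <<'E'
from fit import *
for n,b,z in [('blue',(240,312,172,222),(.068,.08)),('sander',(270,349,100,160),(.04,.05))]:
    for f in('side0','side0'.replace('side0','s15')): print(n,f,rect(pts([f],px(*b),z)))
E
```

```text
t 27.57 p [468.3 185.6 213.8] jaw -71.98 tilt 0.32 F [ 0.4 -0.5 -0.2] w 1.001 q [-1.29  0.39  1.09  1.93 -0.39  1.06 -1.29]
0.096 (589.6, 225.5, 56.3, 55.7, -72.0, 107.1, 2535) z [104.2 107.1 111.4]
0.132 (589.2, 225.7, 19.3, 19.1, 57.9, 141.7, 604) z [140.2 141.7 143.1]
slope [-0.002  0.003]
(0.066, 0.085) px [495.  58.] (635.4, 58.7, 96.1, 52.3, 2.9, 84.2, 5056)
(0.066, 0.085) px [630. 144.] (611.5, -121.8, 59.1, 27.9, 37.1, 74.0, 709)
(0.066, 0.085) px [381. 211.] (447.0, 103.8, 84.7, 51.7, -16.1, 74.8, 2438)
(0.042, 0.055) px [540.  90.] (640.4, -36.7, 303.9, 140.9, -87.4, 48.5, 17307)
(0.042, 0.055) px [360. 201.] (453.2, 125.4, 101.6, 32.9, -35.8, 48.5, 266)
(0.042, 0.055) px [255. 211.] (398.8, 244.6, 65.0, 59.5, -74.9, 45.9, 2219)
(0.004, 0.0085) px [301.   7.] (643.2, 256.9, 44.6, 11.8, -71.4, 6.6, 309)
(0.004, 0.0085) px [319.  79.] (589.6, 224.9, 110.0, 110.0, -5.2, 6.7, 3989)
(0.004, 0.0085) px [19. 73.] (471.1, 564.8, 63.6, 15.4, 28.7, 6.3, 165)
(0.03, 0.0415) px [424.  58.] (624.7, 114.1, 123.4, 1.6, 2.6, 35.7, 390)
(0.03, 0.0415) px [456.  67.] (626.7, 76.0, 114.4, 47.2, 28.7, 37.9, 300)
(0.03, 0.0415) px [577.  87.] (652.3, -62.9, 114.1, 46.8, 29.9, 35.8, 1009)
blue side0 (442.0, 106.1, 99.8, 58.9, -9.6, 74.2, 264)
blue s15 (440.5, 107.3, 97.1, 57.6, -15.2, 74.5, 258)
sander side0 (373.3, 238.9, 115.0, 68.3, 14.7, 45.6, 330)
sander s15 (375.3, 238.6, 115.7, 70.2, 14.5, 45.4, 332)
```

View pics/w15.png

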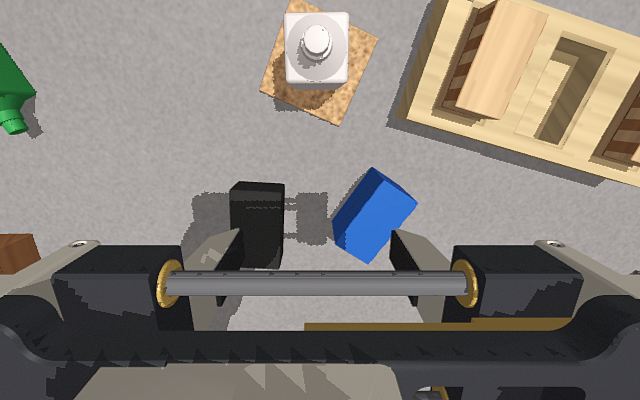

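View pics/s15.png

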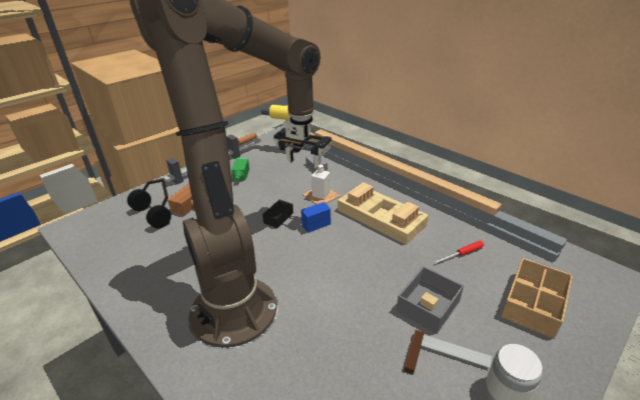

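View pics/c15.png

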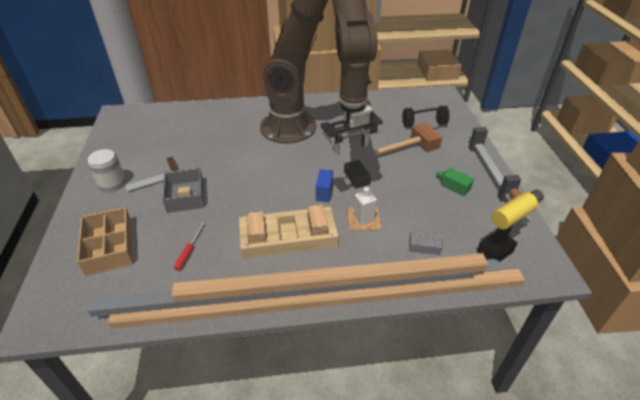

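The final views agree. The bottle is upright on the mat at (315,45), within 1 mm of centre, with its top at 141.7 mm. The blocks are home, the offcut is in the scrap box, and the bystanders are where they were. Handing in.

```bash
python3 -c "
from h import *
print(sign_off())"
```

```text
the job is handed in; nothing more can be done
None
```

The bench is ready for gluing and the job is handed in at about 28 s on the robot's clock.

- **Offcut:** It was in pocket0. I found it in the camera and depth images rather than by probing; the jaws confirmed it at 28 mm wide. It went into the scrap box before any block was moved, and the last side and scene pictures still show it there.
- **Blocks:** Only two natural blocks were on the bench. Block A is in pocket2 and block B in pocket0, and pocket1 is empty. After release, both measured within about 1 mm of the pocket centre, with tops at 84 mm as they should be when fully home. In the final view B still measured so. A was only partly in that view but looked seated.
- **Glue bottle:** I swung it up by the cap about its foot edge. The light grip slipped on the cap near the end, so I set the bottle down, gripped it again by the body and carried it to the mat. It stands upright within about 1 mm of the centre, with its top at 141.7 mm (141 expected) and no measurable lean.
- **Other tools:** The sanding block and the blue look-alike re-measured within about 2 mm in position (the camera's calibration limit). The blue block's side-camera angle read 5.6° differently, but a wrist view before and after agreed within about 1°. The screwdriver and the green bottle I only compared by eye, and they look unmoved.

No check failed. The scene and side cameras disagreed by about 6 mm in x, so I relied on the wrist camera's closer measurements for everything but the scrap box, whose position I took from the side camera.

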